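# Read in the optics cartridges from a slide-lid case

### The job

Open the transport case (lift the blue lid up over the yellow end lip and slide it out of its grooves) and lay the lid flat, grip side up, centrally on the black mat. Stand every cartridge from the case upright on a reader spot of its own, centred and turned so that its white code label faces that reader head squarely; when all stand so, press the green start button fully. Also close the emptied case again, sliding the lid back in until it drops down behind the lip; keep the cartridges upright and leave the other things where they are.

Things in the scene. Friction and masses are not known exactly. Their poses are not given: they have to be found in the camera images.
- case: Grey case fixed on the table, 212 (its x) x 158 x 102 mm high; origin under its centre. Lid grooves along both long sides: floor 78 mm above the table, flange underside 98, top 102; grooves 148 mm apart, 132 mm clear between flanges. +x end closed. -x end: yellow lip, outer face x = -106, 8 mm thick, top 86 mm high, open above. Three foam pockets at x = -58, 0, 58 mm, y = 0.
- lid: Blue sliding lid, loose plate 192 (its x) x 144 x 5 mm, 0.22 kg; origin under its centre; +x corners tapered. Black grip rib on top at x = -72 mm: 12 mm thick (x), 50 long (y), 5 to 33 mm above the underside. Closed: origin at case x = 0, 78 mm up on the groove floors, axes as the case's, trapped behind the lip with 2 mm play. Raised 8 to 15 mm it slides out to case -x, free after 202 mm.
- mat: Fixed black rubber mat, 215 (its x) x 165 (its y) x 3 mm thick; origin at the centre of its underside.
- reader: Fixed code reader: base plate 6 mm thick, 250 mm long (its y), x from -70 to +100 mm, origin on the table. Three black reader heads along its +x side, each 52 mm wide, top 68 mm above the table, front face with a round red window at x = +52 mm, looking to -x. In front of each a grey, dark-rimmed spot is drawn flat on the plate.
- start (a joint): Travel of the green start button in m: 0 up, 0.006 fully down; a spring pushes it up, fully down takes 5 N.
- start_top (a point): Centre of the top of the green start button (32 mm across), on a yellow box 64 x 64 x 32 mm fixed to the table; it is pressed straight down.
- cart_red: Optics cartridge with a red band: upright aluminium cylinder 48 mm across, 36 mm high, with a black round knob 20 mm across on top (36 to 62 mm up); 0.24 kg, loose. Origin under its centre, z up, x towards the white label on its side; a white line on its shoulder points there too. Starts in a foam pocket of the case (54 mm square, 22 mm deep, floor 8 mm above the table). May be absent.
- cart_red_label (a point): Middle of the code label of the red cartridge: on its side at x = +24 mm, 15 mm above its underside.
- cart_green: Optics cartridge with a green band: upright aluminium cylinder 48 mm across, 36 mm high, with a black round knob 20 mm across on top (36 to 62 mm up); 0.24 kg, loose. Origin under its centre, z up, x towards the white label on its side; a white line on its shoulder points there too. Starts in a foam pocket of the case (54 mm square, 22 mm deep, floor 8 mm above the table). May be absent.
- cart_green_label (a point): Middle of the code label of the green cartridge: on its side at x = +24 mm, 15 mm above its underside.
- cart_orange: Optics cartridge with a orange band: upright aluminium cylinder 48 mm across, 36 mm high, with a black round knob 20 mm across on top (36 to 62 mm up); 0.24 kg, loose. Origin under its centre, z up, x towards the white label on its side; a white line on its shoulder points there too. Starts in a foam pocket of the case (54 mm square, 22 mm deep, floor 8 mm above the table). May be absent.
- cart_orange_label (a point): Middle of the code label of the orange cartridge: on its side at x = +24 mm, 15 mm above its underside.
- spot0 (a point): Centre of the grey spot of reader head 0, on the plate's top (6 mm above the table); at reader x = -5, y = -74 mm. Any cartridge may stand on any spot.
- view0 (a point): Where the middle of the label lies when a cartridge stands on the centre of spot 0 and its label faces head 0 squarely: 24 mm from the spot's centre towards the head (reader +x), 15 mm above the plate.
- spot1 (a point): Centre of the grey spot of reader head 1, on the plate's top (6 mm above the table); at reader x = -5, y = 0 mm. Any cartridge may stand on any spot.
- view1 (a point): Where the middle of the label lies when a cartridge stands on the centre of spot 1 and its label faces head 1 squarely: 24 mm from the spot's centre towards the head (reader +x), 15 mm above the plate.
- spot2 (a point): Centre of the grey spot of reader head 2, on the plate's top (6 mm above the table); at reader x = -5, y = 74 mm. Any cartridge may stand on any spot.
- view2 (a point): Where the middle of the label lies when a cartridge stands on the centre of spot 2 and its label faces head 2 squarely: 24 mm from the spot's centre towards the head (reader +x), 15 mm above the plate.
- bottle: Loose bystander: white bottle with a red cap, 56 mm across, 120 mm high; origin under its centre.
- gauge_box: Loose bystander: wooden box 100 x 60 x 30 mm; origin under its centre.
- driver: Loose bystander: screwdriver lying on the table; origin on its underside.
- wrench: Loose bystander: wrench lying on the table; origin on its underside.
- flange: Loose bystander: flat aluminium ring 72 mm across, 14 mm high; origin under its centre.
- tissue_box: Loose bystander: white carton 110 x 70 x 45 mm; origin under its centre.

How it is judged:
By the outcome, as a careful person would: the job done as asked, in the order asked, and still so for the second after the job is handed in, with the robot touching nothing.
Of cart_red, cart_green, cart_orange only 2 to 3 are there at a start; the rules pass over those that are not, and their reading is None.
At some moment in a run one of cart_red, cart_green, cart_orange, lid may be knocked a few centimetres aside while the robot is not near it.
It also fails if it takes over 210 s, if anything falls off the work surface, if the arm or the gripper's body presses on something with over 40 N, if the wrist force passes 120 N, or if a joint passes its speed limit or range.

### The arm

A 6-joint arm with a two-finger parallel gripper is mounted at the origin on the work surface. World frame = base frame: x ahead of the robot, y to its left, z up, the work surface at z = 0. Lengths are in m, angles in rad, forces in N, time in s.
With the tool pointing down it reaches from about 0.325 to 0.9 m from the base axis. Payload 3.5 kg.
Tool frame: the origin (TCP) lies midway between the tips of the shut fingers; the grasp point (between the pads) lies 19 mm behind it (bot.grip_point_offset is the distance from the TCP to the grasp point, in m); z points along the fingers, y is the line along which they close (so a half turn about z gives the same grasp; the last joint's range is limited). The gripper opens to 85 mm and grips with 20 to 120 N. Pads are 22 mm wide; open, the fingers measure 114 mm over their backs; the gripper's body (76 mm by 85 mm) begins 54 mm behind the grasp point. The pads swing forward as they close: fully open they stand 13 mm farther back than shut.
Start: joints at [1.064, 0.276, -0.026, 1.268, 0, 1.467], TCP at [0.246, 0.575, 0.231] pointing down, gripper open.
Joint ranges: [-3.12, 3.12], [-0.85, 1.88], [-1.08, 1.24], [-1.95, 2.15], [-1.57, 1.53], [-3.14, 3.14]. Speed limits (rad/s): [2.57, 2.57, 3.14, 3.14, 3.14, 3.14].

### API

Orientations are given as a unit quaternion [x, y, z, w].
In Python, from plant import status, eyes, job, nets, bot gives the robot as it stands.
- The arm moves only by the shell command python3 -m crank 'ROWS' [FORCE]. ROWS is a JSON object of lists of equal length, an entry for each row: "linear": the shift along the tool's x, y, z in units of 30 mm (1.0 is 30 mm), a list of three; "turn": the turn, a rotation vector about the tool's x, y, z in units of 6 degrees (1.0 is 6 degrees), a list of three; "hand": the finger opening in mm, from 0 to 85.4. In form: {"linear": [[dx, dy, dz], ...], "turn": [[rx, ry, rz], ...], "hand": [hand, ...]}. A call has 1 to 5 rows; each row shifts and turns the commanded pose from where the row before left it, along the tool's axes as they then stand; what a row does not reach is not made up. A row lasts 1/10 s, in which the tool goes at most 50 mm and 8.59 degrees, less where a joint would pass 70% of its speed; a pose out of reach is approached as far as the arm can. A call is refused whole if a number of a shift passes 1 or a number of a turn 1, either way. A call with a gripper value outside its range is refused whole. The fingers move at their own pace and stop on an object; FORCE is the grip in N (left out, the last holds). Time passes only in rows, so rows that do not move let the fingers close. It gives the time, the measured TCP pose, the force, the opening and the grip force at its end, in the units of the state.
- status.get_state(): the state, without advancing time (a new reading comes with each control period).
- eyes.camera(name): name is "scene" or "side" or "wrist"; returns the picture (384x512x3 uint8, red, green, blue); there is no depth.
- eyes.get_calibration(name): a dict with "camera_matrix" (3x3 intrinsics, pixels), "extrinsics" (4x4, takes a point from camera to world coordinates). Camera axes: x right, y up, looking along -z (the intrinsics and any distortion apply to the point x, -y, -z); pixel columns grow to the right and rows downward; lengths in m; the calibration is good to about 2 mm. A picture is of the moment at which its call begins: read the wrist's pose just before it. get_calibration takes no time and is no camera call; for the wrist camera it gives the pose at the moment of the call.
- job.sign_off(): hands the job in; it is judged then, once.
Trained networks look in the newest picture that a camera, given by its name, has taken for a name from the list of things; names that differ only in an ending like _2 or _b are one class to them, and where a whole thing is asked for, a point or a joint stands for the part that bears it (a point fixed in the world has none). Each returns a list of dicts, best first, with "score" (0 to 1); they miss things now and then, are a little off and sometimes report something else, mostly with a low value. They report only what shows in the picture. A call takes as long as a camera call.
- nets.boxes_of(camera, label): "extent" ([left, top, right, bottom] in pixels, round what is visible of it).
- nets.tip_of(camera, label): "position" ([column, row] in pixels: a listed point, or the origin of a listed thing).
The state is a dict: "time": time; "joint_pos": joint angles; "dq": joint speeds; "joint_torque": joint torques, N m; "eef_pos": TCP position; "tool_rot": TCP orientation; "force": force on the tool from outside, world axes, zero at the start; "torque": the same for the moment, N m; "gripper_width": opening from 0.0 (shut) to 1.0 (fully open); "finger_force": force on a finger pad.
Only numpy, scipy, OpenCV 4.12 (cv2) and the standard library are available. Lean on these libraries where they do the work, as an engineer would, in place of code of your own. Each camera call takes 0.05 s, during which the arm holds its last target. There are 200 camera calls.

## Working session

There is one attempt and no reset: what is moved stays moved. The work goes in short steps, Python scripts to look and compute and a shell command to move; the robot and the scene stay as the last step left them, time stands still between calls to the robot, and variables do not carry over. Pictures are saved under pics/ and viewed, at most 14 in all, crops included, and the job is handed in when it is done.

```bash
ls; mkdir -p pics
cat > h.py <<'E'
import numpy as np, cv2, json
from plant import status, eyes, job, nets, bot
from scipy.spatial.transform import Rotation as R
def snap(cam,name=None):
    cal=eyes.get_calibration(cam); im=eyes.camera(cam)
    if name: cv2.imwrite(f'pics/{name}.png',im[:,:,::-1])
    return im,cal
def ray(cal,px):
    K=np.array(cal['camera_matrix']);T=np.array(cal['extrinsics'])
    d=np.linalg.inv(K)@[px[0],px[1],1]; d=T[:3,:3]@[d[0],-d[1],-d[2]]
    return T[:3,3],d
def at_z(cal,px,z):
    o,d=ray(cal,px); return o+d*(z-o[2])/d[2]
def proj(cal,P):
    K=np.array(cal['camera_matrix']);T=np.array(cal['extrinsics'])
    p=T[:3,:3].T@(np.array(P)-T[:3,3]); q=K@[p[0],-p[1],-p[2]]; return q[:2]/q[2]
def tri(cals,pxs):
    A=0;b=0
    for c,p in zip(cals,pxs):
        o,d=ray(c,p);d/=np.linalg.norm(d);M=np.eye(3)-np.outer(d,d);A=A+M;b=b+M@o
    return np.linalg.solve(A,b)
def st():
    s=status.get_state();r=R.from_quat(s['tool_rot']).as_matrix()
    print('t',round(s['time'],2),'tcp',np.round(s['eef_pos'],4),'x',np.round(r[:,0],3),'z',np.round(r[:,2],3),'F',np.round(s['force'],1),'w',round(s['gripper_width'],3),'ff',s['finger_force'],'q',np.round(s['joint_pos'],2))
    return s
def go(p,yaw=None,tilt0=True):
    "print the shift (tool units of 30mm) to tcp p with tool vertical, and turn"
    s=status.get_state();r=R.from_quat(s['tool_rot']);m=r.as_matrix()
    print('lin',np.round(m.T@(np.array(p)-s['eef_pos'])/.03,3),end=' ')
    if yaw is not None: # wanted world direction angle of tool x, z down
        x=np.array([np.cos(yaw),np.sin(yaw),0]);z=np.array([0,0,-1.]);W=np.stack([x,np.cross(z,x),z],1)
        print('turn',np.round((r.inv()*R.from_matrix(W)).as_rotvec()/np.radians(6),3),end=' ')
    print()
E
python3 - <<'E'
from h import *
st()
for c in ['scene','side']:
    im,cal=snap(c,c+'0')
    print(c,np.round(cal['camera_matrix'],1).tolist(),np.round(cal['extrinsics'],3).tolist(), [k for k in cal])
    for l in ['case','lid','mat','reader','start_top','spot0','spot1','spot2','bottle','gauge_box','tissue_box','driver','wrench','flange']:
        print(l,[(np.round(d['position']).tolist(),round(d['score'],2)) for d in nets.tip_of(c,l)[:2]])
E
```

```text
pics
t 0.0 tcp [0.2452 0.574  0.2302] x [-0.92   0.393  0.   ] z [-0.001 -0.002 -1.   ] F [-0.8  0.4  0.9] w 0.998 ff 0.0 q [ 1.06  0.28 -0.03  1.27  0.    1.47]
scene [[435.3, 0.0, 262.2], [0.0, 435.3, 195.3], [0.0, 0.0, 1.0]] [[0.526, -0.706, 0.475, 1.019], [0.85, 0.445, -0.281, -0.298], [-0.013, 0.551, 0.834, 0.939], [0.0, 0.0, 0.0, 1.0]] ['camera_matrix', 'extrinsics']
case [([355.0, 164.0], 0.96), ([324.0, 249.0], 0.51)]
lid [([359.0, 143.0], 0.6)]
mat [([256.0, 210.0], 0.63)]
reader [([157.0, 275.0], 0.66)]
start_top [([323.0, 247.0], 0.64), ([146.0, 273.0], 0.5)]
spot0 [([159.0, 271.0], 0.91), ([176.0, 300.0], 0.73)]
spot1 [([159.0, 271.0], 0.91), ([176.0, 300.0], 0.73)]
spot2 [([159.0, 271.0], 0.91), ([176.0, 300.0], 0.73)]
bottle [([374.0, 259.0], 0.75), ([187.0, 184.0], 0.15)]
gauge_box [([267.0, 332.0], 0.71)]
tissue_box [([109.0, 198.0], 0.55)]
driver [([267.0, 330.0], 0.6), ([186.0, 186.0], 0.59)]
wrench [([271.0, 144.0], 0.58)]
flange [([317.0, 124.0], 0.72)]
side [[416.0, 0.0, 252.5], [0.0, 416.0, 189.1], [0.0, 0.0, 1.0]] [[-0.999, 0.03, -0.035, 0.5], [-0.046, -0.681, 0.731, 0.701], [-0.002, 0.732, 0.682, 0.744], [0.0, 0.0, 0.0, 1.0]] ['camera_matrix', 'extrinsics']
case []
lid [([246.0, 298.0], 0.96), ([142.0, 261.0], 0.7)]
mat [([257.0, 206.0], 0.71)]
reader [([252.0, 145.0], 0.74), ([143.0, 260.0], 0.25)]
start_top [([176.0, 210.0], 0.63), ([161.0, 172.0], 0.62)]
spot0 [([249.0, 350.0], 0.68), ([228.0, 142.0], 0.66)]
spot1 [([249.0, 350.0], 0.68), ([228.0, 142.0], 0.66)]
spot2 [([249.0, 350.0], 0.68), ([228.0, 142.0], 0.66)]
bottle [([142.0, 258.0], 0.73)]
gauge_box [([250.0, 349.0], 0.52)]
tissue_box [([229.0, 134.0], 0.63), ([340.0, 140.0], 0.6)]
driver [([317.0, 182.0], 0.84), ([279.0, 142.0], 0.45)]
wrench [([335.0, 266.0], 0.94)]
flange [([339.0, 325.0], 0.94), ([228.0, 133.0], 0.69)]
```

View pics/scene0.png

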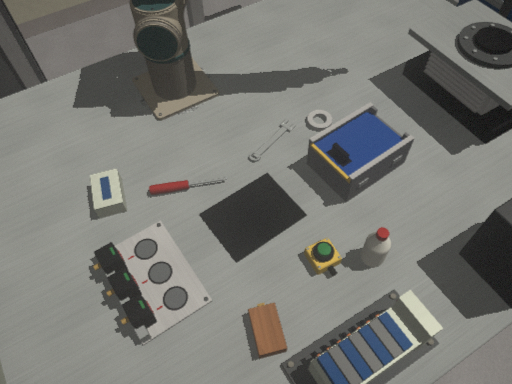

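View pics/side0.png

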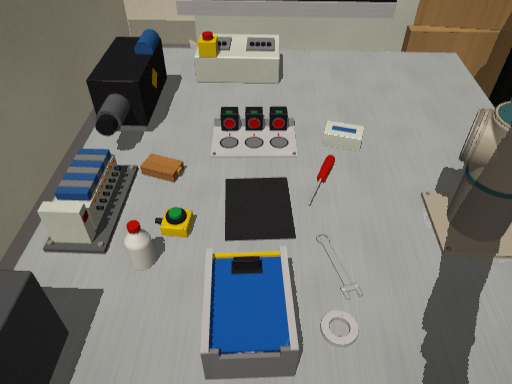

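Run:
```python
from h import *
import h
ims={c:(cv2.imread(f'pics/{c}0.png'),eyes.get_calibration(c)) for c in['scene','side']}
def rect(mask,seed,cal,z,nm):
    n,l=cv2.connectedComponents(mask.astype(np.uint8)); k=l[seed[1],seed[0]]
    if k==0: print(nm,'seed off');return
    m=(l==k).astype(np.uint8)
    c=max(cv2.findContours(m,cv2.RETR_EXTERNAL,cv2.CHAIN_APPROX_NONE)[0],key=len)[:,0]
    w=np.array([at_z(cal,p,z)[:2] for p in c],np.float32)
    r=cv2.minAreaRect(w*1000); print(nm,np.round(r[0],1),np.round(r[1],1),round(r[2],1))
for c,(im,cal) in ims.items():
    b,g,r=[im[:,:,i].astype(int) for i in range(3)]
    S={'scene':((255,212),(385,150)),'side':((257,206),(250,310))}[c]
    rect((b<45)&(g<45)&(r<45),S[0],cal,.003,c+' mat')
    rect((b>r+50)&(b>g+30),S[1],cal,.083,c+' lid')
    sp={'scene':[(146,249),(160,272),(176,298)],'side':[(229,142),(254,142),(279,142)]}[c]
    print(c,'spots',[np.round(at_z(cal,p,.006)[:2]*1000).tolist() for p in sp])
    bt={'scene':(324,247),'side':(176,212)}[c]; print('button',np.round(at_z(cal,bt,.042)*1000),'grip', np.round(at_z(cal,{'scene':(341,149),'side':(247,258)}[c],.111)*1000))
    for n,p in {'scene':dict(bottle=(374,262),gbox=(267,332),tissue=(109,195),wrench=(271,144),flange=(319,120),driver=(186,186)),'side':dict(bottle=(142,262),gbox=(163,172),tissue=(343,140),wrench=(335,266),flange=(339,326),driver=(322,182))}[c].items():
        print(n,np.round(at_z(cal,p,.01)[:2]*1000),end=' ')
    print()
cal=eyes.get_calibration('wrist');print(np.round(cal['camera_matrix'],1).tolist(),np.round(cal['extrinsics'],3).tolist()); print(bot.grip_point_offset,dir(bot))
```

```text
scene mat seed off
scene lid [521.5 286. ] [126.1 189.6] 5.1
scene spots [[471.0, -299.0], [543.0, -296.0], [619.0, -291.0]]
button [704.  49.  42.] grip [535. 215. 111.]
bottle [786. 136.] gbox [ 791. -160.] tissue [ 279. -319.] wrench [358. 125.] flange [356. 290.] driver [ 360. -138.] 
side mat [521.7 -32.3] [163.  211.1] 5.0
side lid [528.5 287.3] [134.4 193.3] 4.7
side spots [[616.0, -292.0], [542.0, -295.0], [468.0, -299.0]]
button [711.  34.  42.] grip [534. 214. 111.]
bottle [767. 157.] gbox [ 783. -144.] tissue [ 279. -311.] wrench [348. 149.] flange [354. 290.] driver [ 355. -122.] 
[[271.5, 0.0, 255.8], [0.0, 271.5, 193.3], [0.0, 0.0, 1.0]] [[0.394, -0.877, -0.276, 0.175], [0.919, 0.376, 0.118, 0.604], [0.0, -0.3, 0.954, 0.375], [0.0, 0.0, 0.0, 1.0]]
0.0187 ['Unreachable', '__class__', '__delattr__', '__dict__', '__dir__', '__doc__', '__eq__', '__format__', '__ge__', '__getattribute__', '__getstate__', '__gt__', '__hash__', '__init__', '__init_subclass__', '__le__', '__lt__', '__module__', '__ne__', '__new__', '__reduce__', '__reduce_ex__', '__repr__', '__setattr__', '__sizeof__', '__str__', '__subclasshook__', '__weakref__', 'grip_point_offset']
```

```bash
python3 -c "
from h import *
go([.533,.215,.2],np.radians(185)); s=status.get_state()
x=np.array([np.cos(np.radians(185)),np.sin(np.radians(185)),0]);z=np.array([0,0,-1]);y=np.cross(z,x);d=np.array([.533,.215,.2])-s['eef_pos'];print([d@x/.03,d@y/.03,d@z/.03])"
python3 -m crank '{"linear":[[0,0,0],[0,0,0],[0,0,0],[0,0,0],[0,0,0]],"turn":[[0,0,-0.95],[0,0,-0.95],[0,0,-0.95],[0,0,-0.95],[0,0,-0.9]],"hand":[40,40,40,40,40]}' 60
python3 -c "
from h import *
st();go([.533,.215,.2],np.radians(185))"
```

```text
lin [-13.521  -7.261   1.044] turn [-1.000e-03 -0.000e+00 -4.689e+00] 
[np.float64(-8.49943860079027), np.float64(-12.779540457871965), np.float64(1.043305222053075)]
time: 2.0
eef_pos: [0.2456, 0.5747, 0.2313]
tool_rot: [-0.046, 0.999, 0.0, -0.0]
force: [-0.4, -1.0, -0.9]
gripper_width: 0.469
finger_force: 0.0
t 2.0 tcp [0.2456 0.5747 0.2313] x [-0.996 -0.092  0.   ] z [-0.  0. -1.] F [-0.4 -1.  -0.9] w 0.469 ff 0.0 q [ 1.06  0.28 -0.03  1.27  0.    0.97]
lin [ -8.434 -12.824   1.044] turn [ 0.    -0.     0.049]
```

```bash
python3 -m crank '{"linear":[[-0.56,-0.855,0.07],[-0.56,-0.855,0.07],[-0.56,-0.855,0.07],[-0.56,-0.855,0.07],[-0.56,-0.855,0.07]],"turn":[[0,0,0],[0,0,0],[0,0,0],[0,0,0],[0,0,0]],"hand":[40,40,40,40,40]}' >/dev/null
python3 -m crank '{"linear":[[-0.56,-0.855,0.07],[-0.56,-0.855,0.07],[-0.56,-0.855,0.07],[-0.56,-0.855,0.07],[-0.56,-0.855,0.07]],"turn":[[0,0,0],[0,0,0],[0,0,0],[0,0,0],[0,0,0]],"hand":[40,40,40,40,40]}' >/dev/null
python3 -m crank '{"linear":[[-0.56,-0.855,0.07],[-0.56,-0.855,0.07],[-0.56,-0.855,0.07],[-0.56,-0.855,0.07],[-0.56,-0.855,0.07]],"turn":[[0,0,0],[0,0,0],[0,0,0],[0,0,0],[0,0,0]],"hand":[40,40,40,40,40]}' >/dev/null
python3 -m crank '{"linear":[[0,0,0],[0,0,0]],"turn":[[0,0,0],[0,0,0]],"hand":[40,40]}' >/dev/null
python3 - <<'E'
from h import *
st();im,cal=snap('wrist','w1')
K=np.array(cal['camera_matrix'])
for yaw in[95]:
  for c in [(.5265,.2875)]:
    a=np.radians(yaw);X=np.array([np.cos(a),np.sin(a)]);Y=np.array([-X[1],X[0]]);P=lambda x,y,z:np.r_[np.array(c)+X*x+Y*y,z]
    for nm,(x,y,z) in dict(lipL=(-106,66,86),lipR=(-106,-66,86),fl=(-106,79,102),fr=(-106,-79,102),rib1=(-78,25,111),rib2=(-66,25,111),rib3=(-78,-25,111),rib4=(-66,-25,111)).items():
      q=proj(cal,P(x/1000,y/1000,z/1000));print(nm,np.round(q))
      cv2.circle(im,tuple(int(v) for v in q),2,(255,0,255),-1)
cv2.imwrite('pics/w1m.png',im[:,:,::-1])
E
```

```text
t 3.7 tcp [0.5306 0.2134 0.1997] x [-0.996 -0.087  0.001] z [-0.001  0.    -1.   ] F [ 0.2  0.5 -0.2] w 0.472 ff 0.0 q [ 0.27  0.2  -0.19  1.18  0.    0.18]
lipL [222. 123.]
lipR [227. 251.]
fl [219. 108.]
fr [226. 270.]
rib1 [253. 173.]
rib2 [266. 173.]
rib3 [253. 225.]
rib4 [266. 225.]
```

View pics/w1m.png

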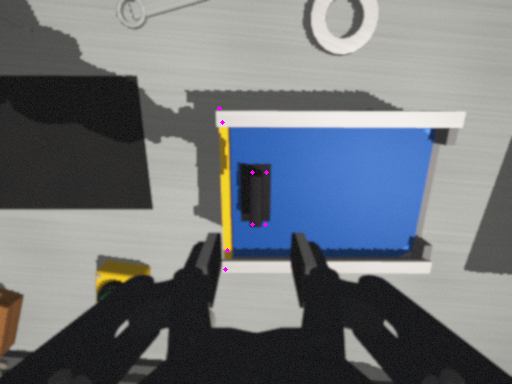

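Run:
```python
from h import *
im=cv2.imread('pics/w1.png');cal=eyes.get_calibration('wrist')
b,g,r=[im[:,:,i].astype(float) for i in range(3)]
blue=(b>r+50)&(b>g+30); yel=(r>b+80)&(g>b+50)
# flange inner edges = blue boundary rows at columns
up=[];lo=[]
for c in range(275,412,4):
    rows=np.where(blue[100:300,c])[0]+100
    up.append((c,rows.min()-.5)); lo.append((c,rows.max()+.5))
W=np.array([at_z(cal,p,.102)[:2] for p in up])   # upper strip inner edge at flange top
gray=(r+g+b)/3
# outer edge of white strips: max gradient
def edge(c,r0,r1,sgn):
    d=sgn*np.diff(gray[r0:r1,c]);k=d.argmax();return r0+k+1-.0
uo=[(c,edge(c,100,120,1)) for c in range(230,460,4)]; 
lo2=[(c,edge(c,262,285,-1)) for c in range(330,428,4)]
for nm,e in [('upouter',uo),('lowouter',lo2),('upinner',up)]:
    w=np.array([at_z(cal,(p[0]+0,p[1]-.5),.102)[:2] for p in e])
    k=np.polyfit(w[:,1],w[:,0],1); res=w[:,0]-np.polyval(k,w[:,1]); ok=abs(res)<.002;k=np.polyfit(w[ok,1],w[ok,0],1)
    print(nm,'yaw',90-np.degrees(np.arctan(k[0])),'x at y=.284',np.polyval(k,.284),ok.mean())
ys=[(np.where(yel[r_,200:250])[0].min()+200,np.where(yel[r_,200:250])[0].max()+200,r_) for r_ in range(135,225,5)]
w=np.array([at_z(cal,(p[0]-.5,p[2]),.086)[:2] for p in ys]);k=np.polyfit(w[:,0],w[:,1],1);print('lip outer slope',np.degrees(np.arctan(k[0])),'y at x=.539',np.polyval(k,.539))
w=np.array([at_z(cal,(p[1]+.5,p[2]),.086)[:2] for p in ys]);k=np.polyfit(w[:,0],w[:,1],1);print('lip inner slope',np.degrees(np.arctan(k[0])),np.polyval(k,.539))
```

```text
upouter yaw 94.75044784220272 x at y=.284 0.44939852503821937 1.0
lowouter yaw 97.0536963091734 x at y=.284 0.6141230199257165 0.32
upinner yaw 94.38671988452359 x at y=.284 0.4625297239982642 1.0
lip outer slope 3.208405555187497 y at x=.539 0.17848458977628376
lip inner slope 4.818194204333969 0.1877972254832677
```

```bash
python3 -c "
from h import *
go([.5346,.2122,.088],np.radians(184.7))"
python3 -m crank '{"linear":[[-0.07,-0.02,0.93],[-0.06,-0.02,0.93],[0,0,0.93],[0,0,0.93],[0,0,0]],"turn":[[0,0,0.04],[0,0,0],[0,0,0],[0,0,0],[0,0,0]],"hand":[40,40,40,40,40]}' 90 
python3 -c "
from h import *
st();go([.5346,.2122,.0875],np.radians(184.7))"
```

```text
lin [-0.144 -0.07   3.725] turn [ 0.004 -0.006  0.058] 
time: 4.25
eef_pos: [0.5303, 0.2135, 0.0845]
tool_rot: [-0.043, 0.999, -0.0, -0.004]
force: [-1.2, 0.4, -0.5]
gripper_width: 0.469
finger_force: 0.2
t 4.25 tcp [0.5303 0.2135 0.0845] x [-0.996 -0.086  0.008] z [-0.008 -0.001 -1.   ] F [-1.2  0.4 -0.5] w 0.469 ff 0.24623902514576912 q [ 0.27  0.31 -0.32  0.95  0.    0.18]
lin [-0.138 -0.054 -0.101] turn [-0.001 -0.075  0.04 ]
```

```bash
python3 -m crank '{"linear":[[-0.14,-0.05,-0.1],[0,0,0],[0,0,0]],"turn":[[0,-0.07,0.04],[0,0,0],[0,0,0]],"hand":[40,40,40]}' 90 
python3 -c "
from h import *
st();go([.5346,.2122,.088],np.radians(184.7))"
```

```text
time: 4.55
eef_pos: [0.5405, 0.2123, 0.0935]
tool_rot: [-0.04, 0.999, 0.001, 0.006]
force: [-0.5, 0.0, -0.6]
gripper_width: 0.47
finger_force: 0.0
t 4.55 tcp [0.5405 0.2123 0.0935] x [-0.997 -0.08  -0.011] z [ 0.011  0.002 -1.   ] F [-0.5  0.  -0.6] w 0.47 ff 0.0 q [ 0.26  0.3  -0.31  0.95 -0.    0.18]
lin [0.2   0.012 0.181] turn [ 0.006  0.108 -0.017]
```

```bash
python3 -m crank '{"linear":[[0,0,0],[0,0,0],[0,0,0]],"turn":[[0,0,0],[0,0,0],[0,0,0]],"hand":[40,40,40]}' 90 >/dev/null
python3 -c "
from h import *
st();go([.5346,.2122,.088],np.radians(184.7))"
```

```text
t 4.85 tcp [0.539  0.2117 0.0916] x [-0.997 -0.08  -0.008] z [ 0.008  0.001 -1.   ] F [0.5 0.1 0.2] w 0.468 ff 0.0 q [ 0.26  0.3  -0.31  0.95 -0.    0.18]
lin [0.147 0.028 0.118] turn [ 0.001  0.075 -0.02 ]
```

```bash
python3 -m crank '{"linear":[[0.147,0.02,0.12],[0,0,0],[0,0,0],[0,0,0]],"turn":[[0,0.075,-0.02],[0,0,0],[0,0,0],[0,0,0]],"hand":[40,40,40,40]}' 90 >/dev/null
python3 -c "
from h import *
st();go([.5346,.2122,.088],np.radians(184.7))"
python3 -m crank '{"linear":[[0,0,0],[0,0,0],[0,0,0],[0,0,0],[0,0,0]],"turn":[[0,0,0],[0,0,0],[0,0,0],[0,0,0],[0,0,0]],"hand":[5,5,5,5,5]}' 90 >/dev/null
python3 -m crank '{"linear":[[0,0,0],[0,0,0],[0,0,0],[0,0,0],[0,0,0]],"turn":[[0,0,0],[0,0,0],[0,0,0],[0,0,0],[0,0,0]],"hand":[5,5,5,5,5]}' 90 
python3 -c "
from h import *
st()"
```

```text
t 5.25 tcp [0.5344 0.212  0.0874] x [-0.997 -0.082  0.001] z [-0.001 -0.    -1.   ] F [0.1 0.4 0.9] w 0.467 ff 0.0 q [ 0.27  0.3  -0.31  0.95  0.    0.18]
lin [-0.008  0.008 -0.018] turn [-0.    -0.007  0.001] 
time: 6.25
eef_pos: [0.5347, 0.2121, 0.0879]
tool_rot: [-0.041, 0.999, 0.0, -0.0]
force: [-1.2, 0.3, 4.6]
gripper_width: 0.117
finger_force: 89.1
t 6.25 tcp [0.5347 0.2121 0.0879] x [-0.997 -0.082  0.   ] z [-0.  0. -1.] F [-1.2  0.3  4.6] w 0.117 ff 89.06786441802979 q [ 0.27  0.3  -0.31  0.95  0.    0.18]
```

```bash
python3 -m crank '{"linear":[[0,0,-0.13],[0,0,-0.13],[0,0,-0.13],[0,0,0],[0,0,0]],"turn":[[0,0,0],[0,0,0],[0,0,0],[0,0,0],[0,0,0]],"hand":[5,5,5,5,5]}' 110
python3 - <<'E'
from h import *
st();snap('wrist','w2');im,_=snap('side');cv2.imwrite('pics/s2.png',cv2.resize(im[220:384,180:320,::-1],None,fx=4,fy=3.6))
E
```

```text
time: 6.75
eef_pos: [0.5343, 0.2118, 0.0991]
tool_rot: [-0.041, 0.999, -0.0, -0.0]
force: [0.9, -0.3, -3.0]
gripper_width: 0.113
finger_force: 107.4
t 6.75 tcp [0.5343 0.2118 0.0991] x [-0.997 -0.082  0.001] z [-0.001 -0.    -1.   ] F [ 0.9 -0.3 -3. ] w 0.113 ff 107.40930676460266 q [ 0.27  0.29 -0.3   0.98 -0.    0.18]
```

View pics/s2.png

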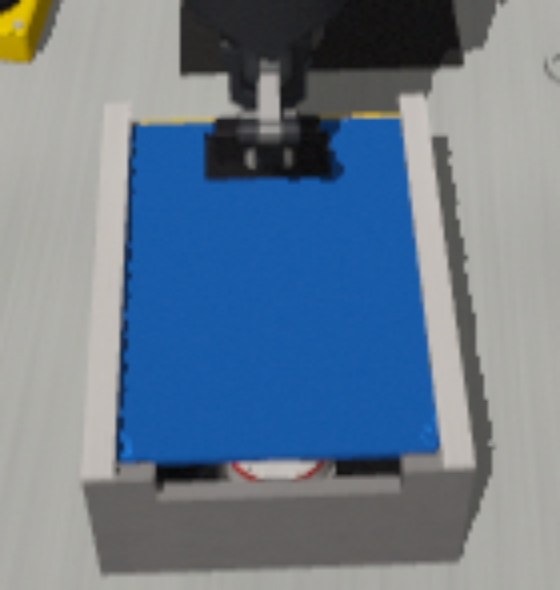

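```bash
for i in 1 ; do python3 -m crank '{"linear":[[0,-0.3,0],[0,-0.5,0],[0,-0.6,0],[0,-0.6,0],[0,-0.6,0]],"turn":[[0,0,0],[0,0,0],[0,0,0],[0,0,0],[0,0,0]],"hand":[5,5,5,5,5]}' | egrep 'pos|force'
python3 -m crank '{"linear":[[0,-0.6,0],[0,-0.6,0],[0,-0.6,0],[0,-0.6,0],[0,-0.6,0]],"turn":[[0,0,0],[0,0,0],[0,0,0],[0,0,0],[0,0,0]],"hand":[5,5,5,5,5]}' | egrep 'pos|force'
python3 -m crank '{"linear":[[0,-0.6,0],[0,-0.6,0],[0,-0.4,0],[0,0,0],[0,0,0]],"turn":[[0,0,0],[0,0,0],[0,0,0],[0,0,0],[0,0,0]],"hand":[5,5,5,5,5]}' | egrep 'pos|force'; done
python3 -c "
from h import *
st()"
```

```text
eef_pos: [0.5408, 0.1323, 0.0992]
force: [0.1, -0.0, -2.7]
finger_force: 107.5
eef_pos: [0.548, 0.0425, 0.0993]
force: [0.3, 0.0, -3.1]
finger_force: 107.5
eef_pos: [0.5519, -0.0035, 0.0992]
force: [1.1, -0.1, -2.5]
finger_force: 107.7
t 8.35 tcp [ 0.5519 -0.0035  0.0992] x [-0.997 -0.081  0.001] z [-0.001  0.001 -1.   ] F [ 1.1 -0.1 -2.5] w 0.116 ff 107.6919150352478 q [-0.12  0.25 -0.35  0.96  0.   -0.2 ]
```

Run:
```python
from h import *
cal=eyes.get_calibration('scene');im=cv2.imread('pics/scene0.png')
m=(im.max(2)<62).astype(np.uint8);n,l=cv2.connectedComponents(m);k=l[200:225,245:265];k=np.bincount(k[k>0]).argmax()
c=max(cv2.findContours((l==k).astype(np.uint8),0,1)[0],key=len)[:,0]
r=cv2.minAreaRect(np.array([at_z(cal,p,.003)[:2]*1000 for p in c],np.float32));print(r)
go([.5276,-.1041,.05],np.radians(184.8))
```

```text
((521.39990234375, -34.60302734375), (162.93519592285156, 212.56527709960938), 5.091797828674316)
lin [ 1.079 -3.277  1.64 ] turn [ 0.006 -0.007 -0.024]
```

```bash
python3 -m crank '{"linear":[[0.21,-0.66,0],[0.21,-0.66,0],[0.22,-0.66,0.3],[0.22,-0.66,0.5],[0.22,-0.67,0.6]],"turn":[[0,0,-0.05],[0,0,0],[0,0,0],[0,0,0],[0,0,0]],"hand":[5,5,5,5,5]}' >/dev/null
python3 -m crank '{"linear":[[0,0,0.3],[0,0,0.3],[0,0,0],[0,0,0],[0,0,0]],"turn":[[0,0,0],[0,0,0],[0,0,0],[0,0,0],[0,0,0]],"hand":[5,5,5,5,5]}'  >/dev/null
python3 -c "
from h import *
st();go([.5278,-.1052,.013],np.radians(185))"
```

```text
t 9.35 tcp [ 0.5293 -0.1045  0.04  ] x [-0.996 -0.088 -0.001] z [ 0.001 -0.    -1.   ] F [ 0.6 -0.1 -1.7] w 0.115 ff 108.06782841682434 q [-0.31  0.3  -0.44  0.83 -0.   -0.4 ]
lin [ 0.052 -0.018  0.9  ] turn [-0.004  0.008  0.012]
```

```bash
python3 -m crank '{"linear":[[0.05,-0.02,0.25],[0,0,0.25],[0,0,0.2],[0,0,0.15],[0,0,0]],"turn":[[0,0,0],[0,0,0],[0,0,0],[0,0,0],[0,0,0]],"hand":[5,5,5,5,5]}' >/dev/null
python3 -m crank '{"linear":[[0,0,0],[0,0,0]],"turn":[[0,0,0],[0,0,0]],"hand":[5,5]}'
python3 -c "
from h import *
st();go([.5278,-.1052,.0126],np.radians(185))"
```

```text
time: 10.05
eef_pos: [0.5269, -0.1058, 0.0136]
tool_rot: [-0.044, 0.999, -0.0, -0.0]
force: [0.2, -0.2, -2.9]
gripper_width: 0.116
finger_force: 108.0
t 10.05 tcp [ 0.5269 -0.1058  0.0136] x [-0.996 -0.087  0.001] z [-0.001 -0.    -1.   ] F [ 0.2 -0.2 -2.9] w 0.116 ff 108.00498962402344 q [-0.32  0.34 -0.46  0.78 -0.   -0.41]
lin [-0.031  0.017  0.035] turn [ 0.    -0.006 -0.   ]
```

```bash
python3 -m crank '{"linear":[[0,0,0.05],[0,0,0],[0,0,0],[0,0,0],[0,0,0]],"turn":[[0,0,0],[0,0,0],[0,0,0],[0,0,0],[0,0,0]],"hand":[5,5,40,40,40]}' 60 | grep force
python3 -m crank '{"linear":[[0,0,0],[0,0,0],[0,0,-0.4],[0,0,-0.8],[0,0,-1]],"turn":[[0,0,0],[0,0,0],[0,0,0],[0,0,0],[0,0,0]],"hand":[40,40,40,40,40]}' |grep force
python3 -m crank '{"linear":[[0,0,-1],[0,0,-1],[0,0,-1],[0,0.5,-1],[0,0.9,-0.6]],"turn":[[0,0,0],[0,0,0],[0,0,0],[0,0,0],[0,0,0]],"hand":[40,40,40,40,40]}' |grep pos
python3 -m crank '{"linear":[[0,1,0],[0,1,0],[0,1,0],[0,1,0],[0,1,0]],"turn":[[0,0,0],[0,0,0],[0,0,0],[0,0,0],[0,0,0]],"hand":[40,40,40,40,40]}' |grep pos
python3 -m crank '{"linear":[[0,1,0],[0,1,0],[0,1,0],[0,1,0],[0,1,0]],"turn":[[0,0,0],[0,0,0],[0,0,0],[0,0,0],[0,0,0]],"hand":[40,40,40,40,40]}' |grep pos
python3 -m crank '{"linear":[[0,0.8,0],[0,0.5,0],[0,0,0],[0,0,0],[0,0,0]],"turn":[[0,0,0],[0,0,0],[0,0,0],[0,0,0],[0,0,0]],"hand":[40,40,40,40,40]}' |grep pos
python3 - <<'E'
from h import *
st();snap('wrist','w3');snap('side','s3');im=cv2.imread('pics/w3.png');cv2.imwrite('pics/w3.png',im)
for c in['red','green','orange']:
  for l in ['cart_'+c,'cart_'+c+'_label']:
    print(l,[(np.round(d['position']).tolist(),round(d['score'],2)) for d in nets.tip_of('wrist',l)[:2]])
E
```

```text
force: [-0.4, -0.4, -0.2]
finger_force: 0.0
force: [0.0, 0.5, -0.4]
finger_force: 0.0
eef_pos: [0.525, -0.0649, 0.2202]
eef_pos: [0.5101, 0.0867, 0.2173]
eef_pos: [0.4969, 0.2362, 0.2173]
eef_pos: [0.4939, 0.2728, 0.2164]
t 13.05 tcp [0.4939 0.2728 0.2164] x [-0.996 -0.086  0.001] z [-0.001 -0.001 -1.   ] F [-0.  -0.5 -0.2] w 0.466 ff 0.0 q [ 0.39  0.18 -0.18  1.21 -0.    0.3 ]
cart_red [([310.0, 195.0], 0.72)]
cart_red_label [([296.0, 214.0], 0.76), ([262.0, 192.0], 0.21)]
cart_green [([262.0, 193.0], 0.65)]
cart_green_label [([250.0, 208.0], 0.78), ([265.0, 195.0], 0.16)]
cart_orange [([219.0, 196.0], 0.82)]
cart_orange_label [([200.0, 206.0], 0.88)]
```

View pics/w3.png

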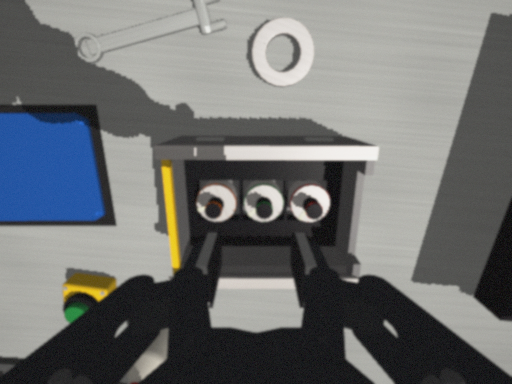

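View pics/s3.png

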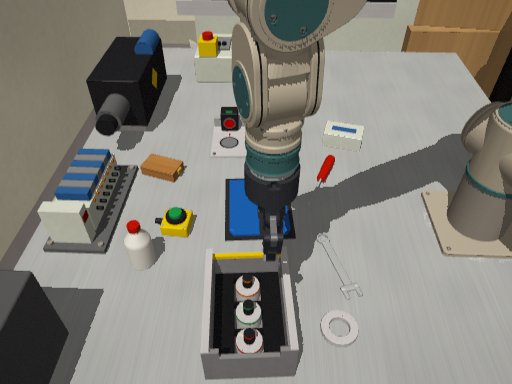

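Run:
```python
import cv2,numpy as np
a=cv2.imread('pics/w3.png')[165:235,185:345];b=cv2.imread('pics/s3.png')[265:365,225:270]
a=cv2.resize(a,None,fx=4.9,fy=4.9,interpolation=cv2.INTER_CUBIC);cv2.imwrite('pics/z3.png',a)
```

```text
(no output)
```

View pics/z3.png

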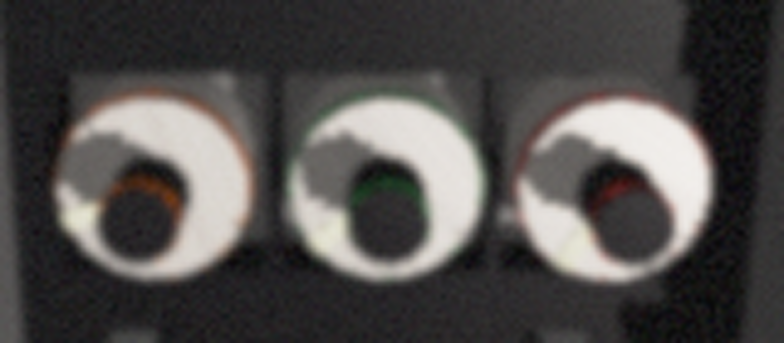

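```bash
cat > sh.py <<'E'
from h import *
def shoulder(im,cal,box,z):
    """im BGR; box x0,y0,x1,y1; returns centre, diameter, label yaw"""
    x0,y0,x1,y1=box;p=im[y0:y1,x0:x1].astype(float);b,g,r=p[...,0],p[...,1],p[...,2]
    m=(np.minimum(np.minimum(b,g),r)>85)|((r-b>12)&(g>120))
    n,l,s,_=cv2.connectedComponentsWithStats(m.astype(np.uint8));k=1+s[1:,4].argmax()
    c=cv2.convexHull(max(cv2.findContours((l==k).astype(np.uint8),0,1)[0],key=len))[:,0]+[x0,y0]
    w=np.array([at_z(cal,q,z)[:2]*1000 for q in c],np.float32);(ctr,d)=cv2.minEnclosingCircle(w)
    e=cv2.fitEllipse(w) if len(w)>5 else None
    yel=((r-b>14)&(g-b>10)&(r>120)&(l==k))
    yy,xx=np.nonzero(yel);q=np.array([at_z(cal,(u+x0,v+y0),z)[:2]*1000 for u,v in zip(xx,yy)])
    if len(q)==0: return np.array(e[0]),e[1],None,0
    mm=q.mean(0)-e[0]
    return np.round(e[0],1),np.round(e[1],1),round(np.degrees(np.arctan2(mm[1],mm[0])),1),len(q)
E
python3 - <<'E'
from sh import *
im=cv2.imread('pics/w3.png');cal=eyes.get_calibration('wrist')
for n,c in dict(orange=153,green=387,red=615).items():
    cx=c/4.9+185; x0=int(cx-22);print(n,shoulder(im,cal,(x0,181,x0+45,226),.044))
Y=np.radians(94.7)
for x in(-58,0,58):print(528.7+x*np.cos(Y),284+x*np.sin(Y))
for n,c,l in [('o',(153,185),(80,218)),('g',(387,187),(325,238)),('r',(615,185),(573,250))]:
    f=lambda p:at_z(cal,(p[0]/4.9+185-.4,p[1]/4.9+165-.4),.044)[:2]
    d=f(l)-f(c);print(n,np.round(f(c),4),np.degrees(np.arctan2(d[1],d[0])),np.linalg.norm(d))
E
```

```text
orange (array([531. , 228.3]), array([49. , 57.7]), np.float64(-63.8), 96)
green (array([527.1, 285.4]), array([49. , 54.8]), np.float64(-43.6), 42)
red (array([524.3, 341.5]), array([49.8, 51.9]), np.float64(-25.0), 41)
533.4524335005424 226.1950315645539
528.7 284.0
523.9475664994577 341.80496843544614
o [0.5324 0.2263] -59.97049210146294 0.020877627461109226
g [0.5279 0.285 ] -43.80045384815336 0.02087186285167205
r [0.5225 0.3421] -23.9061981295608 0.02008617195184853
```

```bash
python3 -c "
from h import *
go([.5322,.2267,.12],np.radians(185))"
python3 -m crank '{"linear":[[-0.4,-0.5,0.7],[-0.4,-0.5,0.7],[-0.3,-0.4,0.7],[-0.05,0,0.6],[0,0,0.5]],"turn":[[0,0,0],[0,0,0],[0,0,0],[0,0,0],[0,0,0]],"hand":[40,40,40,40,40]}'  >/dev/null
python3 -m crank '{"linear":[[0,0,0],[0,0,0],[0,0,0]],"turn":[[0,0,0],[0,0,0],[0,0,0]],"hand":[40,40,40]}'  >/dev/null
python3 - <<'E'
from h import *
st();go([.5322,.2267,.047],np.radians(185))
E
```

```text
lin [-1.139 -1.665  3.21 ] turn [-0.    -0.005 -0.004] 
t 14.25 tcp [0.5326 0.2353 0.1214] x [-0.996 -0.087 -0.001] z [ 0.001  0.001 -1.   ] F [ 1.1 -1.1  0.6] w 0.466 ff 0.0 q [ 0.3   0.28 -0.26  1.02  0.    0.22]
lin [ 0.042 -0.286  2.481] turn [0.004 0.013 0.002]
```

```bash
python3 -m crank '{"linear":[[0.04,-0.28,0.3],[0,0,0.6],[0,0,0.6],[0,0,0.6],[0,0,0.36]],"turn":[[0,0,0],[0,0,0],[0,0,0],[0,0,0],[0,0,0]],"hand":[40,40,40,40,40]}' | egrep 'force'
python3 -m crank '{"linear":[[0,0,0],[0,0,0],[0,0,0]],"turn":[[0,0,0],[0,0,0],[0,0,0]],"hand":[40,40,40]}'  >/dev/null
python3 - <<'E'
from h import *
st();go([.5322,.2267,.047],np.radians(185));im,cal=snap('wrist','w4')
E
```

```text
force: [0.2, 0.5, -0.7]
finger_force: 0.0
t 15.05 tcp [0.532  0.2266 0.0474] x [-0.996 -0.087 -0.001] z [ 0.001  0.    -1.   ] F [-0.   1.1  0.2] w 0.469 ff 0.0 q [ 0.29  0.35 -0.34  0.87  0.    0.2 ]
lin [-0.006  0.001  0.015] turn [0.003 0.009 0.   ]
```

View pics/w4.png

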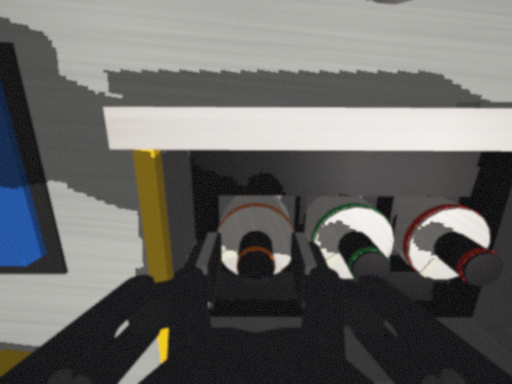

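```bash
python3 - <<'E'
from sh import *
im=cv2.imread('pics/w4.png');cal=eyes.get_calibration('wrist')
print('g',shoulder(im,cal,(310,198,398,284),.044));print('r',shoulder(im,cal,(400,198,498,284),.044))
E
python3 -m crank '{"linear":[[0,0,0],[0,0,0],[0,0,0],[0,0,0],[0,0,0]],"turn":[[0,0,0],[0,0,0],[0,0,0],[0,0,0],[0,0,0]],"hand":[12,12,12,12,12]}' 60 >/dev/null
python3 -m crank '{"linear":[[0,0,0],[0,0,0],[0,0,0],[0,0,-0.3],[0,0,-0.6]],"turn":[[0,0,0],[0,0,0],[0,0,0],[0,0,0],[0,0,0]],"hand":[12,12,12,12,12]}' 60
python3 -m crank '{"linear":[[0,0,-0.9],[0,0,-1],[0,0,-1],[0,0,-1],[0,0,0]],"turn":[[0,0,0],[0,0,0],[0,0,0],[0,0,0],[0,0,0]],"hand":[12,12,12,12,12]}'
python3 - <<'E'
from h import *
st();go([.473,-.298,.19],np.radians(160))
m=R.from_quat(status.get_state()['tool_rot']).as_matrix()
E
```

```text
g (array([528.6, 284.9]), array([46.9, 49.9]), np.float64(-44.9), 98)
r (array([524.6, 341.6]), array([48.6, 49. ]), np.float64(-24.7), 154)
time: 16.1
eef_pos: [0.5294, 0.2259, 0.0718]
tool_rot: [-0.044, 0.999, -0.001, -0.002]
force: [0.5, 1.0, -2.8]
gripper_width: 0.206
finger_force: 58.7
time: 16.6
eef_pos: [0.5342, 0.2275, 0.195]
tool_rot: [-0.044, 0.999, 0.001, 0.004]
force: [1.1, 1.3, -2.6]
gripper_width: 0.214
finger_force: 58.9
t 16.6 tcp [0.5342 0.2275 0.195 ] x [-0.996 -0.087 -0.008] z [ 0.007  0.003 -1.   ] F [ 1.1  1.3 -2.6] w 0.214 ff 58.93364489078522 q [ 0.29  0.21 -0.18  1.16  0.    0.2 ]
lin [  3.563 -17.273   0.106] turn [0.034 0.067 4.169]
```

```bash
python3 -m crank '{"linear":[[0.2,-0.5,0],[0.2,-0.9,0],[0.2,-1,0],[0.2,-1,0],[0.2,-1,0]],"turn":[[0,0,0],[0,0,0],[0,0,0],[0,0,0],[0,0,0]],"hand":[12,12,12,12,12]}' >/dev/null
python3 -m crank '{"linear":[[0.2,-1,0],[0.2,-1,0],[0.2,-1,0],[0.2,-1,0],[0.2,-1,0]],"turn":[[0,0,0],[0,0,0],[0,0,0],[0,0,0],[0,0,0]],"hand":[12,12,12,12,12]}' >/dev/null
python3 -m crank '{"linear":[[0.2,-1,0],[0.2,-1,0],[0.2,-1,0],[0.2,-1,0],[0.2,-1,0]],"turn":[[0,0,0],[0,0,0],[0,0,0],[0,0,0],[0,0,0]],"hand":[12,12,12,12,12]}' >/dev/null
python3 -m crank '{"linear":[[0.2,-1,0],[0.2,-0.7,0],[0.1,-0.2,0],[0,0,0],[0,0,0]],"turn":[[0,0,0.5],[0,0,0.9],[0,0,0.9],[0,0,0.9],[0,0,0.9]],"hand":[12,12,12,12,12]}' >/dev/null
python3 -m crank '{"linear":[[0,0,0],[0,0,0],[0,0,0]],"turn":[[0,0,0],[0,0,0],[0,0,0]],"hand":[12,12,12]}' >/dev/null
python3 - <<'E'
from h import *
st();go([.473,-.298,.19],np.radians(160));im,cal=snap('wrist','w5')
for p in [(.471,-.299,.006),(.543,-.296,.006),(.618,-.292,.006)]:
    q=proj(cal,p);print(q)
E
```

```text
t 18.9 tcp [ 0.4666 -0.2687  0.1895] x [-0.943  0.334  0.002] z [-0.002  0.001 -1.   ] F [-0.1 -0.8 -2.6] w 0.215 ff 59.019407629966736 q [-0.64  0.15 -0.27  1.15 -0.   -0.3 ]
lin [-0.529 -0.85  -0.018] turn [ 0.003 -0.023  0.08 ] 
[234.81978454 184.22587986]
[256.35420861 232.93455455]
[276.98048439 278.06526965]
```

View pics/w5.png

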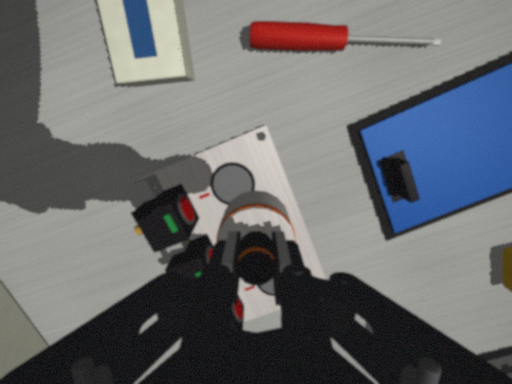

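```bash
python3 - <<'E'
from h import *
im=cv2.imread('pics/w5.png');cal=eyes.get_calibration('wrist')
g=cv2.cvtColor(im,cv2.COLOR_BGR2GRAY)
sub=g[155:212,203:262];m=(sub<75).astype(np.uint8)
n,l,s,c=cv2.connectedComponentsWithStats(m);print([(i,s[i].tolist()) for i in range(1,n) if s[i,4]>30])
best=None
for cn in cv2.findContours((sub<135).astype(np.uint8),cv2.RETR_LIST,cv2.CHAIN_APPROX_NONE)[0]:
    if len(cn)>60:
        w=np.array([at_z(cal,p+[203,155],.006)[:2]*1000 for p in cn[:,0]],np.float32);print(len(cn),cv2.fitEllipse(w))
# plate -x edge: bright->darker transition along rows
E_=[]
for r in range(150,200,2):
    row=g[r,262:310].astype(float);row=cv2.GaussianBlur(row[None],(5,1),0)[0];d=-np.diff(row);k=d.argmax();E_.append((262+k+.5,r))
w=np.array([at_z(cal,p,.006)[:2] for p in E_]);k=np.polyfit(w[:,0],w[:,1],1);res=w[:,1]-np.polyval(k,w[:,0]);ok=abs(res)<.002;k=np.polyfit(w[ok,0],w[ok,1],1);print('edge yaw',np.degrees(np.arctan(k[0])),ok.mean(),'y at .468',np.polyval(k,.468))
print('corner',at_z(cal,(266,126),.006))
E
python3 -c "
import cv2;a=cv2.imread('pics/w5.png')[120:300,120:340];cv2.imwrite('pics/z5.png',cv2.resize(a,None,fx=3.3,fy=3.3,interpolation=cv2.INTER_CUBIC))"
```

```text
[(1, [7, 9, 52, 48, 393])]
193 ((473.04168701171875, -303.5420227050781), (55.743900299072266, 81.35035705566406), 120.48643493652344)
edge yaw 3.0550032276265227 1.0 y at .468 -0.23679660632926824
corner [ 0.41754447 -0.23947494  0.006     ]
```

View pics/z5.png

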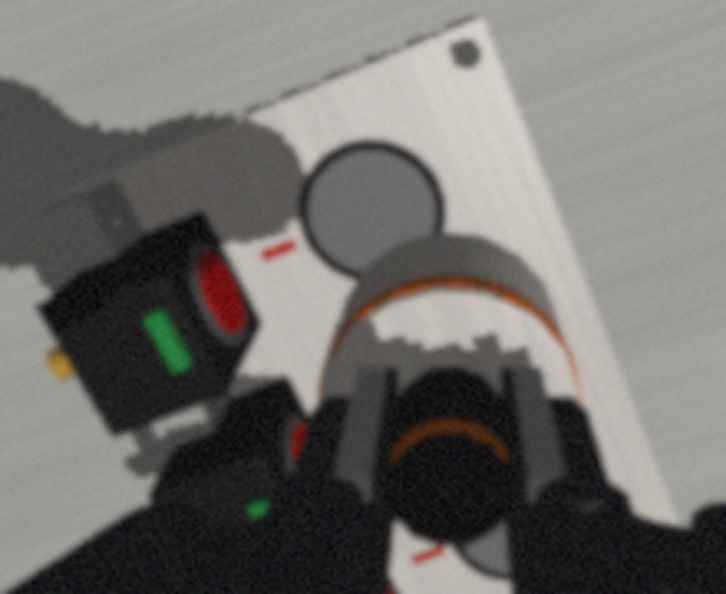

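Run:
```python
from h import *
cal=eyes.get_calibration('wrist');im=cv2.imread('pics/w5.png')
print(at_z(cal,(372/3.3+119.6,210/3.3+119.6),.006))
s=st();go([.4717,-.3017,.19],np.radians(160))
```

```text
[ 0.46922668 -0.30172421  0.006     ]
t 18.95 tcp [ 0.4669 -0.2688  0.1898] x [-0.942  0.334  0.002] z [-0.002  0.001 -1.   ] F [ 0.4  0.5 -2.2] w 0.21 ff 59.01949882507324 q [-0.64  0.15 -0.27  1.15 -0.   -0.3 ]
lin [-0.517 -0.98  -0.006] turn [ 0.001 -0.016  0.078]
```

```bash
python3 -m crank '{"linear":[[-0.2,-0.5,0],[-0.2,-0.4,0.4],[0,0,0.8],[0,0,0.9],[0,0,0.9]],"turn":[[0,0,0.08],[0,0,0],[0,0,0],[0,0,0],[0,0,0]],"hand":[12,12,12,12,12]}' >/dev/null
python3 -m crank '{"linear":[[0,0,0.8],[0,0,0.4],[0,0,0],[0,0,0],[0,0,0]],"turn":[[0,0,0],[0,0,0],[0,0,0],[0,0,0],[0,0,0]],"hand":[12,12,12,12,12]}' >/dev/null
python3 - <<'E'
from h import *
st();go([.470,-.3012,.0455],np.radians(160.1))
E
```

```text
t 19.95 tcp [ 0.4707 -0.2998  0.066 ] x [-0.939  0.343 -0.002] z [ 0.002 -0.002 -1.   ] F [-0.2  0.6 -2.1] w 0.208 ff 59.15024757385254 q [-0.68  0.3  -0.37  0.89 -0.   -0.33]
lin [ 0.009 -0.052  0.683] turn [-0.012  0.023 -0.03 ]
```

```bash
python3 -m crank '{"linear":[[0.01,-0.05,0.2],[0,0,0.2],[0,0,0.2],[0,0,0.04],[0,0,0]],"turn":[[-0.01,0.02,-0.03],[0,0,0],[0,0,0],[0,0,0],[0,0,0]],"hand":[12,12,12,12,12]}' >/dev/null
python3 -m crank '{"linear":[[0,0,0.03],[0,0,0],[0,0,0]],"turn":[[0,0,0],[0,0,0],[0,0,0]],"hand":[12,12,12]}'
python3 - <<'E'
from h import *
st();go([.470,-.3012,.0455],np.radians(160.1))
E
```

```text
time: 20.75
eef_pos: [0.4686, -0.2999, 0.0454]
tool_rot: [0.173, 0.985, 0.001, -0.001]
force: [-3.1, 1.8, 4.7]
gripper_width: 0.211
finger_force: 60.3
t 20.75 tcp [ 0.4686 -0.2999  0.0454] x [-0.94   0.34   0.003] z [-0.002  0.001 -1.   ] F [-3.1  1.8  4.7] w 0.211 ff 60.25969326496124 q [-0.69  0.32 -0.39  0.86 -0.   -0.34]
lin [-0.058 -0.025 -0.003] turn [ 0.006 -0.024  0.001]
```

```bash
python3 -m crank '{"linear":[[0,0,0],[0,0,0],[0,0,0],[0,0,-0.3],[0,0,-0.6]],"turn":[[0,0,0],[0,0,0],[0,0,0],[0,0,0],[0,0,0]],"hand":[40,40,40,40,40]}' >/dev/null
python3 -m crank '{"linear":[[0,0,-0.9],[0,0.5,-1],[0,0.5,-1],[0,0.5,-1],[0,0,0]],"turn":[[0,0,0],[0,0,0],[0,0,0],[0,0,0],[0,0,0]],"hand":[40,40,40,40,40]}' >/dev/null
python3 -m crank '{"linear":[[0,0,0],[0,0,0],[0,0,0]],"turn":[[0,0,0],[0,0,0],[0,0,0]],"hand":[40,40,40]}' >/dev/null
python3 - <<'E'
from sh import *
st();im,cal=snap('wrist','w6');im=im[:,:,::-1].copy()
q=proj(cal,(.470,-.300,.042));print(q)
x,y=q.astype(int);print(shoulder(im,cal,(x-35,y-35,x+35,y+35),.042))
for l in ['cart_orange','cart_orange_label','spot0']:print(l,[(np.round(d['position'],1).tolist(),round(d['score'],2)) for d in nets.tip_of('wrist',l)[:3]])
a=im[max(y-75,0):y+75,max(x-90,0):x+90];cv2.imwrite('pics/z6.png',cv2.resize(a,None,fx=4,fy=4,interpolation=cv2.INTER_CUBIC));print(max(y-75,0),max(x-90,0))
E
```

```text
t 22.05 tcp [ 0.4833 -0.2576  0.187 ] x [-0.94   0.341  0.005] z [-0.005  0.003 -1.   ] F [-1.   0.5 -0. ] w 0.469 ff 0.0 q [-0.61  0.17 -0.25  1.15  0.   -0.26]
[216.12693244 183.20748499]Traceback (most recent call last):
  File "<stdin>", line 4, in <module>
  File "sh.py", line 13, in shoulder
    mm=q.mean(0)-e[0]
                 ~^^^
TypeError: 'NoneType' object is not subscriptable
```

Run:
```python
from sh import *
cal=eyes.get_calibration('wrist');im=cv2.imread('pics/w6.png')
for l in ['cart_orange','cart_orange_label','spot0']:print(l,[(np.round(d['position'],1).tolist(),round(d['score'],2)) for d in nets.tip_of('wrist',l)[:3]])
a=im[110:260,140:320];cv2.imwrite('pics/z6.png',cv2.resize(a,None,fx=4,fy=4,interpolation=cv2.INTER_CUBIC))
```

```text
cart_orange [([219.2, 176.7], 0.7), ([246.8, 285.0], 0.3)]
cart_orange_label [([198.6, 191.4], 0.87), ([200.6, 185.8], 0.4)]
spot0 [([260.2, 272.5], 0.95), ([244.3, 227.2], 0.74), ([384.6, 339.7], 0.25)]
```

View pics/z6.png

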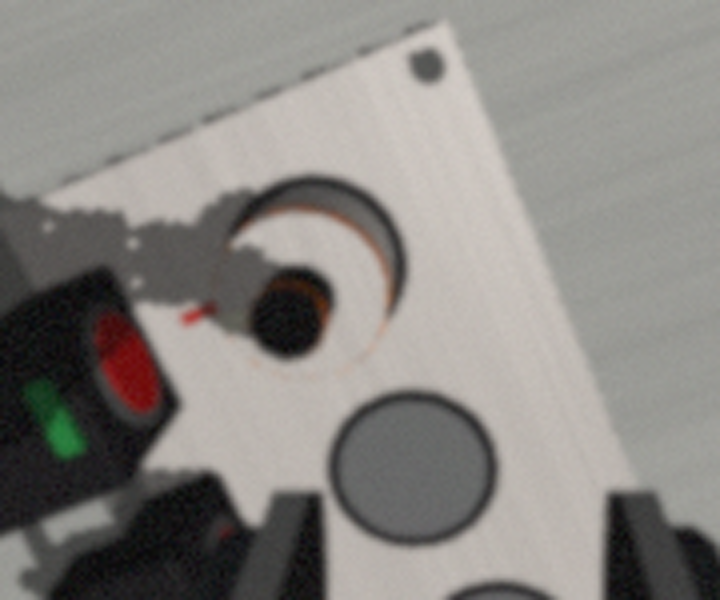

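Run:
```python
from sh import *
cal=eyes.get_calibration('wrist');im=cv2.imread('pics/w6.png')
f=lambda p,z:at_z(cal,(p[0]/4+140-.4,p[1]/4+110-.4),z)
s1=f((413,468),.006);print('spot1',s1,'spot0 from it',s1[:2]-.074*np.array([.9986,.0534]))
print('corner',f((447,20),.006),'spot0 rough',f((325,252),.006))
# orange band pixels -> circle fit
p=im[150:215,185:245].astype(float);m=(p[...,2]-p[...,0]>22)&(p[...,2]>p[...,1]+8)
yy,xx=np.nonzero(m);w=np.array([at_z(cal,(u+185,v+150),.042)[:2]*1000 for u,v in zip(xx,yy)])
from scipy.optimize import least_squares
fit=lambda Z:None
far=w  # keep plausible radius
r0=least_squares(lambda c:np.hypot(*(far-c).T)-24,[470,-301],loss='soft_l1',f_scale=1.)
d=np.hypot(*(far-r0.x).T);print('cart band centre (z .042)',r0.x,len(w),np.percentile(d,[5,25,50,75,95]))
c=f((305,291),.042);l=f((240,318),.042);print('manual',c,'yaw',np.degrees(np.arctan2(*(l-c)[[1,0]])))
lab=at_z(cal,(199,190),.021)[:2];print('net label',lab)
k=f((290,268),.068);print(k)
h=im[195:230,180:225].astype(int)
hs=cv2.cvtColor(im,cv2.COLOR_BGR2HSV)
sub=im[172:205,190:215].astype(int);print((sub[...,2]-sub[...,0])[::2,::1])
```

```text
spot1 [ 0.54418163 -0.29848326  0.006     ] spot0 from it [ 0.47028523 -0.30243486]
corner [ 0.41626804 -0.23943281  0.006     ] spot0 rough [ 0.4675745  -0.29824202  0.006     ]
cart band centre (z .042) [ 469.37077241 -302.97186594] 249 [ 3.88548377 22.7074838  24.58125675 25.96494605 30.51169943]
manual [ 0.46976309 -0.30036616  0.042     ] yaw -87.14221312246102
net label [ 0.4757816  -0.32773658]
[ 0.45783971 -0.29556764  0.068     ]
[[ 4  6  5  6  5  9 19 19 12  7  7  6  8  7  4  9 12 12 11 13 11 11 13 10
  12]
 [ 7  7  5  4  6  9 11  9  5  3  7  6  3  6  3  7  8  8 10 11 11 13 10 12
  12]
 [ 4  5  6  8  7  7  5  5  4  5  7  4  4  3  5  5  5  5  6  7  7  6  7  7
   8]
 [ 5  5  6  9  9  7  5  6  4  6  6  5  4  4  3  5  7  4  2  2  6  4  7  1
   8]
 [ 4  5 10 10 10  8  6  5  4  5  7  7  3  7  4  3  6  9 26 29 26 29 22 27
  25]
 [ 5  4  7 11  9  6  3  4  5  5  6  5  5  8 10 11 15 19 17 22 17 17 14 17
  30]
 [ 3  7 10  9  7  4  3  4  4  5  3  5  8 10 13  8  5  1  4 -2 -4 -3  2 -2
  -2]
 [27 34 38 31 18  8  4  3  3  5  5  5  8 10  3 -2  2  1 -1  0  1 -2 -2 -8
  -1]
 [68 45 35 29 18 11 10  8  8  8 11 12 11  2  7 -2  6 -1  3  0  0  3 -2 -3
  -1]
 [29 15 10  6  8 11  8  8  9 10 11 14 15 10  4 -2 -1 -2 -1 -7  2  3  0  2
   1]
 [12 12 13  9  9 10 11 12  8 10  9 11  9  6  4  5  4 -4  3 -1 -1 -1  1  0
   4]
 [10 10 13 11 10 12 14 21 17 14  9  7  7  8  6  2  2  8  3  1 -4  2 -1 -6
   0]
 [ 9 12 12 12 10 12 13 13 14 13 12 11 14 13 10  6  3  2 -2  1  0  4 -5  0
   5]
 [11 12 11 10 10 10 10 13 11 12 11 11 14 13 11 11  8  6  5  2  2  7  4  0
   2]
 [11 12 12 12 14 10 12 11 13 12 13 17 22 27 25 16 13 12 11 10  9  8 11 12
  11]
 [12 11 14 11 13 12 12 12 14 12 12 13 13 15 17 14 14 14 18 17 14 14 12 10
   9]
 [11 14 11 10 14 13 11 11 11 11 12  9 11 13 12 13 12 13 14 17 18 20 16 14
  14]]
```

```bash
python3 -m crank '{"linear":[[0,0,0],[0,0,0],[0,0,0],[0,0,0],[0,0,0]],"turn":[[0,0,-0.85],[0,0,-0.85],[0,0,-0.85],[0,0,-0.85],[0,0,-0.75]],"hand":[40,40,40,40,40]}' >/dev/null
python3 -m crank '{"linear":[[-0.17,0.9,-0.1],[-0.17,1,0],[-0.17,1,0],[-0.17,1,0],[-0.17,1,0]],"turn":[[0,0,0],[0,0,0],[0,0,0],[0,0,0],[0,0,0]],"hand":[40,40,40,40,40]}' >/dev/null
python3 -m crank '{"linear":[[-0.17,1,0],[-0.17,1,0],[-0.17,1,0],[-0.17,1,0],[-0.17,1,0]],"turn":[[0,0,0],[0,0,0],[0,0,0],[0,0,0],[0,0,0]],"hand":[40,40,40,40,40]}' >/dev/null
python3 -m crank '{"linear":[[-0.17,1,0],[-0.17,1,0],[-0.17,1,0],[-0.17,1,0],[-0.17,1,0]],"turn":[[0,0,0],[0,0,0],[0,0,0],[0,0,0],[0,0,0]],"hand":[40,40,40,40,40]}' >/dev/null
python3 -m crank '{"linear":[[-0.17,1,0],[-0.17,1,0.5],[-0.17,0.9,0.5],[0,0,0],[0,0,0]],"turn":[[0,0,0],[0,0,0],[0,0,0],[0,0,0],[0,0,0]],"hand":[40,40,40,40,40]}' >/dev/null
python3 -m crank '{"linear":[[0,0,0],[0,0,0]],"turn":[[0,0,0],[0,0,0]],"hand":[40,40]}' >/dev/null
python3 - <<'E'
from sh import *
st();go([.5285,.2845,.047],np.radians(185));im,cal=snap('wrist','w7');im=im[:,:,::-1].copy()
for p in [(.5285,.2845,.044),(.524,.3415,.044)]:
  x,y=proj(cal,p).astype(int);print(x,y,shoulder(im,cal,(x-27,y-27,x+28,y+28),.044))
E
```

```text
t 24.95 tcp [0.5295 0.2814 0.1629] x [-0.996 -0.086  0.001] z [-0.001  0.002 -1.   ] F [-0.9  0.1  0.2] w 0.469 ff 0.0 q [ 0.38  0.28 -0.18  1.12  0.    0.29]
lin [0.021 0.099 3.865] turn [ 0.019 -0.011 -0.011] 
259 187 (array([526.3, 284.1]), array([49.7, 56. ]), np.float64(-40.6), 20)
316 187 (array([524.7, 340.5]), array([49.8, 52.7]), np.float64(-23.1), 21)
```

```bash
python3 -m crank '{"linear":[[0.02,0.1,0.5],[0,0,0.9],[0,0,0.9],[0,0,0.9],[0,0,0.6]],"turn":[[0.02,-0.01,-0.01],[0,0,0],[0,0,0],[0,0,0],[0,0,0]],"hand":[40,40,40,40,40]}' >/dev/null
python3 -m crank '{"linear":[[0,0,0.06],[0,0,0],[0,0,0]],"turn":[[0,0,0],[0,0,0],[0,0,0]],"hand":[40,40,40]}' >/dev/null
python3 -c "
from h import *
st();go([.5285,.2845,.047],np.radians(185))"
python3 -m crank '{"linear":[[0,0,0],[0,0,0],[0,0,0],[0,0,0],[0,0,0]],"turn":[[0,0,0],[0,0,0],[0,0,0],[0,0,0],[0,0,0]],"hand":[12,12,12,12,12]}' 60 >/dev/null
python3 -m crank '{"linear":[[0,0,0],[0,0,0],[0,0,0],[0,0,-0.3],[0,0,-0.6]],"turn":[[0,0,0],[0,0,0],[0,0,0],[0,0,0],[0,0,0]],"hand":[12,12,12,12,12]}' |grep -A3 force
python3 -m crank '{"linear":[[0,0,-0.9],[0,0,-1],[0,0,-1],[0,0,-1],[0,0,0]],"turn":[[0,0,0],[0,0,0],[0,0,0],[0,0,0],[0,0,0]],"hand":[12,12,12,12,12]}' >/dev/null
python3 -m crank '{"linear":[[0,0,0],[0,0,0]],"turn":[[0,0,0],[0,0,0]],"hand":[12,12]}' 
python3 -c "
from h import *
st();go([.5440,-.2978,.19],np.radians(142))"
```

```text
t 25.8 tcp [0.5287 0.2853 0.0473] x [-0.996 -0.088 -0.   ] z [ 0.  0. -1.] F [ 0.6 -0.2  0.2] w 0.47 ff 0.0 q [ 0.39  0.39 -0.29  0.89  0.    0.3 ]
lin [ 0.009 -0.026  0.01 ] turn [0.001 0.003 0.009] 
force: [-0.0, 0.3, -2.1]
gripper_width: 0.211
finger_force: 58.9
time: 27.5
eef_pos: [0.5266, 0.2846, 0.1882]
tool_rot: [-0.044, 0.999, -0.001, -0.002]
force: [0.2, -0.5, -3.7]
gripper_width: 0.209
finger_force: 59.0
t 27.5 tcp [0.5266 0.2846 0.1882] x [-0.996 -0.088  0.005] z [-0.005 -0.002 -1.   ] F [ 0.2 -0.5 -3.7] w 0.209 ff 58.95587861537933 q [ 0.39  0.26 -0.14  1.17  0.    0.3 ]
lin [  1.136 -19.388  -0.029] turn [-0.031 -0.04   7.178]
```

```bash
python3 -m crank '{"linear":[[0.06,-0.5,0],[0.06,-0.9,0],[0.06,-1,0],[0.06,-1,0],[0.06,-1,0]],"turn":[[-0.03,-0.04,0],[0,0,0],[0,0,0],[0,0,0],[0,0,0]],"hand":[12,12,12,12,12]}' >/dev/null
python3 -m crank '{"linear":[[0.06,-1,0],[0.06,-1,0],[0.06,-1,0],[0.06,-1,0],[0.06,-1,0]],"turn":[[0,0,0],[0,0,0],[0,0,0],[0,0,0],[0,0,0]],"hand":[12,12,12,12,12]}' >/dev/null
python3 -m crank '{"linear":[[0.06,-1,0],[0.06,-1,0],[0.06,-1,0],[0.06,-1,0],[0.06,-1,0]],"turn":[[0,0,0],[0,0,0],[0,0,0],[0,0,0],[0,0,0]],"hand":[12,12,12,12,12]}' >/dev/null
python3 -m crank '{"linear":[[0.06,-1,0],[0.06,-1,0],[0.06,-1,0],[0.06,-1,0],[0,-0.9,0]],"turn":[[0,0,0],[0,0,0],[0,0,0],[0,0,0],[0,0,0]],"hand":[12,12,12,12,12]}' >/dev/null
python3 -m crank '{"linear":[[0,0,0],[0,0,0],[0,0,0],[0,0,0],[0,0,0]],"turn":[[0,0,0.9],[0,0,0.9],[0,0,0.9],[0,0,0.9],[0,0,0.9]],"hand":[12,12,12,12,12]}' >/dev/null
python3 -m crank '{"linear":[[0,0,0],[0,0,0],[0,0,0],[0,0,0],[0,0,0]],"turn":[[0,0,0.9],[0,0,0.9],[0,0,0.88],[0,0,0],[0,0,0]],"hand":[12,12,12,12,12]}' >/dev/null
python3 - <<'E'
from h import *
st();go([.5440,-.2978,.0455],np.radians(142))
E
```

```text
t 30.5 tcp [ 0.5441 -0.2944  0.1874] x [-0.789  0.615  0.002] z [ 0.001  0.004 -1.   ] F [ 0.3  0.2 -3.4] w 0.209 ff 59.18941140174866 q [-0.6   0.29 -0.1   1.18  0.    0.06]
lin [-0.076 -0.109  4.73 ] turn [ 0.038 -0.02   0.011]
```

```bash
python3 -m crank '{"linear":[[-0.08,-0.1,0.5],[0,0,0.9],[0,0,1],[0,0,0.9],[0,0,0.7]],"turn":[[0.03,-0.02,0],[0,0,0],[0,0,0],[0,0,0],[0,0,0]],"hand":[12,12,12,12,12]}' >/dev/null
python3 -m crank '{"linear":[[0,0,0.4],[0,0,0],[0,0,0],[0,0,0],[0,0,0]],"turn":[[0,0,0],[0,0,0],[0,0,0],[0,0,0],[0,0,0]],"hand":[12,12,12,12,12]}' >/dev/null
python3 - <<'E'
from h import *
st();go([.5440,-.2978,.0455],np.radians(142))
E
```

```text
t 31.5 tcp [ 0.5468 -0.2992  0.0584] x [-0.788  0.616 -0.005] z [ 0.005 -0.002 -1.   ] F [ 0.1 -0.8 -3.1] w 0.211 ff 59.202096462249756 q [-0.6   0.41 -0.24  0.92  0.    0.06]
lin [ 0.106 -0.021  0.428] turn [ 0.013  0.052 -0.001]
```

```bash
python3 -m crank '{"linear":[[0.1,-0.02,0.1],[0,0,0.1],[0,0,0.1],[0,0,0],[0,0,0]],"turn":[[0,0.05,0],[0,0,0],[0,0,0],[0,0,0],[0,0,0]],"hand":[12,12,12,12,12]}' >/dev/null
python3 -c "
from h import *
st();go([.5440,-.2978,.0455],np.radians(142))"
python3 -m crank '{"linear":[[0,0,0.08],[0,0,0.05],[0,0,0],[0,0,0],[0,0,0]],"turn":[[0,0,0],[0,0,0],[0,0,0],[0,0,0],[0,0,0]],"hand":[12,12,12,12,12]}' >/dev/null
python3 -c "
from h import *
st();go([.5440,-.2978,.0455],np.radians(142))"
```

```text
t 32.0 tcp [ 0.5428 -0.2969  0.0474] x [-0.788  0.616  0.003] z [-0.002  0.003 -1.   ] F [ 0.5 -0.3 -2.3] w 0.21 ff 59.22472894191742 q [-0.61  0.42 -0.25  0.91  0.    0.06]
lin [-0.051  0.002  0.064] turn [ 0.011 -0.032 -0.002] 
t 32.5 tcp [ 0.5433 -0.2974  0.0458] x [-0.788  0.616  0.002] z [-0.001  0.002 -1.   ] F [-3.7  2.2  6.6] w 0.207 ff 60.4979932308197 q [-0.61  0.42 -0.25  0.91  0.    0.06]
lin [-0.025  0.004  0.011] turn [ 0.009 -0.015 -0.003]
```

```bash
python3 -m crank '{"linear":[[0,0,0],[0,0,0],[0,0,0],[0,0,-0.3],[0,0,-0.6]],"turn":[[0,0,0],[0,0,0],[0,0,0],[0,0,0],[0,0,0]],"hand":[40,40,40,40,40]}' >/dev/null
python3 -m crank '{"linear":[[0,0,-0.9],[0,0,-1],[0,0,-1],[0,0,-1],[0,0,0]],"turn":[[0,0,-0.9],[0,0,-0.9],[0,0,-0.9],[0,0,-0.9],[0,0,-0.9]],"hand":[40,40,40,40,40]}' >/dev/null
python3 -m crank '{"linear":[[0,0,0],[0,0,0],[0,0,0],[0,0,0],[0,0,0]],"turn":[[0,0,-0.9],[0,0,-0.9],[0,0,-0.9],[0,0,0],[0,0,0]],"hand":[40,40,40,40,40]}' >/dev/null
python3 - <<'E'
from sh import *
st();im,cal=snap('wrist','w8')
go([.524,.3415,.13],np.radians(185))
E
```

```text
t 34.0 tcp [ 0.5433 -0.2975  0.1882] x [-0.996 -0.088  0.001] z [-0.001  0.002 -1.   ] F [0.6 0.7 0.1] w 0.466 ff 0.0 q [-0.61  0.29 -0.1   1.18  0.   -0.69]
lin [-1.253 21.267  1.99 ] turn [ 0.024 -0.009  0.015]
```

```bash
python3 -m crank '{"linear":[[-0.06,0.5,0],[-0.06,0.8,0],[-0.06,1,0],[-0.06,1,0],[-0.06,1,0]],"turn":[[0.02,0,0],[0,0,0],[0,0,0],[0,0,0],[0,0,0]],"hand":[40,40,40,40,40]}' >/dev/null
python3 -m crank '{"linear":[[-0.06,1,0],[-0.06,1,0],[-0.06,1,0],[-0.06,1,0],[-0.06,1,0]],"turn":[[0,0,0],[0,0,0],[0,0,0],[0,0,0],[0,0,0]],"hand":[40,40,40,40,40]}' >/dev/null
python3 -m crank '{"linear":[[-0.06,1,0],[-0.06,1,0],[-0.06,1,0],[-0.06,1,0],[-0.06,1,0]],"turn":[[0,0,0],[0,0,0],[0,0,0],[0,0,0],[0,0,0]],"hand":[40,40,40,40,40]}' >/dev/null
python3 -m crank '{"linear":[[-0.06,1,0],[-0.06,1,0],[-0.06,1,0],[-0.06,1,0],[-0.06,1,0]],"turn":[[0,0,0],[0,0,0],[0,0,0],[0,0,0],[0,0,0]],"hand":[40,40,40,40,40]}' >/dev/null
python3 -m crank '{"linear":[[0,1,0.4],[0,0.8,0.4],[0,0.2,0.2],[0,0,0],[0,0,0]],"turn":[[0,0,0],[0,0,0],[0,0,0],[0,0,0],[0,0,0]],"hand":[40,40,40,40,40]}' >/dev/null
python3 -m crank '{"linear":[[0,0,0],[0,0,0]],"turn":[[0,0,0],[0,0,0]],"hand":[40,40]}' >/dev/null
python3 - <<'E'
from sh import *
st();go([.5242,.3412,.047],np.radians(185));im,cal=snap('wrist','w9');im=im[:,:,::-1].copy()
x,y=proj(cal,(.524,.3415,.044)).astype(int);print(x,y,shoulder(im,cal,(x-27,y-27,x+28,y+28),.044))
im=cv2.imread('pics/w8.png')
E
```

```text
t 36.75 tcp [0.5218 0.3415 0.159 ] x [-0.996 -0.089  0.   ] z [-0.     0.001 -1.   ] F [ 0.3 -1.1 -0. ] w 0.469 ff 0.0 q [ 0.48  0.32 -0.13  1.13  0.    0.39]
lin [-0.079 -0.02   3.734] turn [ 0.009 -0.001  0.017] 
256 190 (array([522.3, 341.2]), array([49.6, 55. ]), np.float64(-24.1), 24)
```

```bash
python3 -m crank '{"linear":[[-0.06,-0.02,0.5],[0,0,0.9],[0,0,0.9],[0,0,0.8],[0,0,0.5]],"turn":[[0.01,0,0.01],[0,0,0],[0,0,0],[0,0,0],[0,0,0]],"hand":[34,34,34,34,34]}' >/dev/null
python3 -m crank '{"linear":[[0,0,0.12],[0,0,0],[0,0,0]],"turn":[[0,0,0],[0,0,0],[0,0,0]],"hand":[34,34,34]}' >/dev/null
python3 -c "
from h import *
st();go([.5238,.3413,.047],np.radians(185))"
python3 -m crank '{"linear":[[0,0,0],[0,0,0],[0,0,0],[0,0,0],[0,0,0]],"turn":[[0,0,0],[0,0,0],[0,0,0],[0,0,0],[0,0,0]],"hand":[12,12,12,12,12]}' 60 >/dev/null
python3 -m crank '{"linear":[[0,0,0],[0,0,0],[0,0,0],[0,0,-0.3],[0,0,-0.6]],"turn":[[0,0,0],[0,0,0],[0,0,0],[0,0,0],[0,0,0]],"hand":[12,12,12,12,12]}' |grep -A3 force
python3 -m crank '{"linear":[[0,0,-0.9],[0,0,-1],[0,0,-1],[0,0,-1],[0,0,0]],"turn":[[0,0,0],[0,0,0],[0,0,0],[0,0,0],[0,0,0]],"hand":[12,12,12,12,12]}' >/dev/null
python3 -m crank '{"linear":[[0,0,0],[0,0,0]],"turn":[[0,0,0],[0,0,0]],"hand":[12,12]}' 
python3 -c "
from h import *
st();go([.6178,-.2938,.19],np.radians(185));go([.6178,-.2938,.19],np.radians(122.5))"
```

```text
t 37.6 tcp [0.524  0.3422 0.0477] x [-0.996 -0.089 -0.001] z [ 0.001  0.001 -1.   ] F [ 0.1 -0.3 -0. ] w 0.394 ff 0.0 q [ 0.48  0.42 -0.23  0.91  0.    0.39]
lin [ 0.009 -0.03   0.024] turn [0.004 0.007 0.02 ] 
force: [0.2, 0.3, -3.0]
gripper_width: 0.207
finger_force: 58.7
time: 39.3
eef_pos: [0.5216, 0.3411, 0.1884]
tool_rot: [-0.045, 0.999, -0.001, -0.002]
force: [0.3, -0.3, -1.9]
gripper_width: 0.208
finger_force: 58.8
t 39.3 tcp [0.5216 0.3411 0.1884] x [-0.996 -0.089  0.005] z [-0.005 -0.002 -1.   ] F [ 0.3 -0.3 -1.9] w 0.208 ff 58.79723846912384 q [ 0.48  0.3  -0.09  1.19  0.    0.39]
lin [-1.3040e+00 -2.1364e+01 -1.7000e-02] turn [-0.018 -0.048  0.021] 
lin [-1.3040e+00 -2.1364e+01 -1.7000e-02] turn [-0.043 -0.033 10.437]
```

```bash
python3 -m crank '{"linear":[[-0.06,-0.5,0],[-0.06,-0.9,0],[-0.06,-1,0],[-0.06,-1,0],[-0.06,-1,0]],"turn":[[-0.03,-0.04,0],[0,0,0],[0,0,0],[0,0,0],[0,0,0]],"hand":[12,12,12,12,12]}' >/dev/null
python3 -m crank '{"linear":[[-0.06,-1,0],[-0.06,-1,0],[-0.06,-1,0],[-0.06,-1,0],[-0.06,-1,0]],"turn":[[0,0,0],[0,0,0],[0,0,0],[0,0,0],[0,0,0]],"hand":[12,12,12,12,12]}' >/dev/null
python3 -m crank '{"linear":[[-0.06,-1,0],[-0.06,-1,0],[-0.06,-1,0],[-0.06,-1,0],[-0.06,-1,0]],"turn":[[0,0,0],[0,0,0],[0,0,0],[0,0,0],[0,0,0]],"hand":[12,12,12,12,12]}' >/dev/null
python3 -m crank '{"linear":[[-0.06,-1,0],[-0.06,-1,0],[-0.06,-1,0],[-0.06,-1,0],[-0.06,-1,0]],"turn":[[0,0,0],[0,0,0],[0,0,0],[0,0,0],[0,0,0]],"hand":[12,12,12,12,12]}' >/dev/null
python3 -m crank '{"linear":[[-0.06,-1,0],[0,-0.75,0],[0,-0.2,0],[0,0,0],[0,0,0]],"turn":[[0,0,0],[0,0,0],[0,0,0.9],[0,0,0.95],[0,0,0.95]],"hand":[12,12,12,12,12]}' >/dev/null
python3 -m crank '{"linear":[[0,0,0],[0,0,0],[0,0,0],[0,0,0],[0,0,0]],"turn":[[0,0,0.95],[0,0,0.95],[0,0,0.95],[0,0,0.95],[0,0,0.95]],"hand":[12,12,12,12,12]}' >/dev/null
python3 -m crank '{"linear":[[0,0,0],[0,0,0],[0,0,0],[0,0,0],[0,0,0]],"turn":[[0,0,0.95],[0,0,0.95],[0,0,0.95],[0,0,0],[0,0,0]],"hand":[12,12,12,12,12]}' >/dev/null
python3 - <<'E'
from h import *
st();go([.6178,-.2938,.0455],np.radians(122.5))
E
```

```text
t 42.8 tcp [ 0.6173 -0.2926  0.1882] x [-0.542  0.84   0.003] z [ 0.001  0.004 -1.   ] F [ 0.8  0.2 -2.2] w 0.204 ff 58.96728336811066 q [-0.54  0.4   0.06  1.23  0.    0.46]
lin [-0.055 -0.021  4.756] turn [ 0.03  -0.024  0.056]
```

```bash
python3 -m crank '{"linear":[[0,0,0.5],[0,0,0.9],[0,0,1],[0,0,0.9],[0,0,0.7]],"turn":[[0.03,-0.02,0.05],[0,0,0],[0,0,0],[0,0,0],[0,0,0]],"hand":[12,12,12,12,12]}' >/dev/null
python3 -m crank '{"linear":[[0,0,0.4],[0,0,0],[0,0,0],[0,0,0],[0,0,0]],"turn":[[0,0,0],[0,0,0],[0,0,0],[0,0,0],[0,0,0]],"hand":[12,12,12,12,12]}' >/dev/null
python3 - <<'E'
from h import *
st();go([.6178,-.2938,.0455],np.radians(122.5))
E
```

```text
t 43.8 tcp [ 0.6194 -0.2934  0.0588] x [-0.536  0.844 -0.004] z [ 0.004 -0.002 -1.   ] F [ 0.7  0.2 -2. ] w 0.21 ff 58.97191107273102 q [-0.54  0.5  -0.08  0.98  0.    0.47]
lin [ 0.02  -0.052  0.442] turn [ 0.021  0.037 -0.011]
```

```bash
python3 -m crank '{"linear":[[0.02,-0.05,0.1],[0,0,0.1],[0,0,0.1],[0,0,0],[0,0,0]],"turn":[[0.01,0.03,0],[0,0,0],[0,0,0],[0,0,0],[0,0,0]],"hand":[12,12,12,12,12]}' >/dev/null
python3 -m crank '{"linear":[[0,0,0.08],[0,0,0.05],[0,0,0],[0,0,0],[0,0,0]],"turn":[[0,0,0],[0,0,0],[0,0,0],[0,0,0],[0,0,0]],"hand":[12,12,12,12,12]}' >/dev/null
python3 -c "
from h import *
st();go([.6178,-.2938,.0455],np.radians(122.5))"
python3 -m crank '{"linear":[[0,0,0],[0,0,0],[0,0,0],[0,0,-0.3],[0,0,-0.6]],"turn":[[0,0,0],[0,0,0],[0,0,0],[0,0,0],[0,0,0]],"hand":[40,40,40,40,40]}' >/dev/null
python3 -m crank '{"linear":[[0,0,-0.9],[0,0,-1],[0,0,-1],[0,0,-1],[0,0,-1]],"turn":[[0,0,-0.9],[0,0,-0.9],[0,0,-0.9],[0,0,-0.9],[0,0,-0.9]],"hand":[40,40,40,40,40]}' >/dev/null
python3 -m crank '{"linear":[[0,0,0],[0,0,0],[0,0,0],[0,0,0],[0,0,0]],"turn":[[0,0,-0.9],[0,0,-0.9],[0,0,-0.9],[0,0,-0.9],[0,0,-0.9]],"hand":[40,40,40,40,40]}' >/dev/null
python3 -c "
from h import *
go([.60,-.22,.25],np.radians(182))"
```

```text
t 44.8 tcp [ 0.617  -0.2932  0.0464] x [-0.536  0.844  0.001] z [-0.     0.001 -1.   ] F [-2.9  2.9  8.1] w 0.208 ff 60.14276146888733 q [-0.54  0.51 -0.09  0.97  0.    0.47]
lin [-0.031  0.012  0.032] turn [ 0.002 -0.009 -0.012] 
lin [ 0.705  2.41  -1.038] turn [ 0.013 -0.009 -0.893]
```

```bash
python3 -m crank '{"linear":[[0.3,0.6,-0.2],[0.3,0.6,-0.2],[0.3,0.6,-0.2],[0.3,0.6,-0.2],[0.1,0.1,0]],"turn":[[0,0,-0.9],[0,0,0],[0,0,0],[0,0,0],[0,0,0]],"hand":[40,40,40,40,40]}' >/dev/null
python3 -m crank '{"linear":[[0,0,0],[0,0,0],[0,0,0],[0,0,0]],"turn":[[0,0,0],[0,0,0],[0,0,0],[0,0,0]],"hand":[40,40,40,40]}' >/dev/null
python3 - <<'E'
from h import *
st();im,cal=snap('wrist','w10')
for c in['orange','green','red']:
  for l in ['cart_'+c,'cart_'+c+'_label']:
    d=nets.tip_of('wrist',l)[:2];z=.021 if 'label' in l else .006
    print(l,[(np.round(e['position']).tolist(),round(e['score'],2),np.round(at_z(cal,e['position'],z)[:2],4).tolist()) for e in d])
print(proj(cal,(.544,-.298,.04)))
x,y=proj(cal,(.544,-.298,.04)).astype(int)
x0=max(x-110,0);y0=max(y-90,0);a=im[y0:y0+180,x0:x0+220,::-1];print(x0,y0);cv2.imwrite('pics/z10.png',cv2.resize(a,None,fx=3.3,fy=3.3,interpolation=cv2.INTER_CUBIC))
E
```

```text
t 47.2 tcp [ 0.5774 -0.2194  0.2418] x [-1.    -0.031  0.002] z [-0.002  0.002 -1.   ] F [0.5 0.5 0.4] w 0.469 ff 0.0 q [-0.47  0.26 -0.03  1.29  0.   -0.5 ]
cart_orange [([174.0, 102.0], 0.87, [0.4958, -0.3314]), ([206.0, 190.0], 0.47, [0.6169, -0.2918])]
cart_orange_label [([149.0, 104.0], 0.57, [0.5003, -0.3589])]
cart_green [([197.0, 139.0], 0.94, [0.5442, -0.3025])]
cart_green_label [([180.0, 140.0], 0.96, [0.5446, -0.321])]
cart_red [([205.0, 189.0], 0.82, [0.6153, -0.2928]), ([471.0, 286.0], 0.63, [0.7687, 0.14])]
cart_red_label [([186.0, 193.0], 0.98, [0.6178, -0.3177]), ([201.0, 138.0], 0.58, [0.5407, -0.2939])]
[194.74461007 142.25312405]
84 52
```

View pics/z10.png

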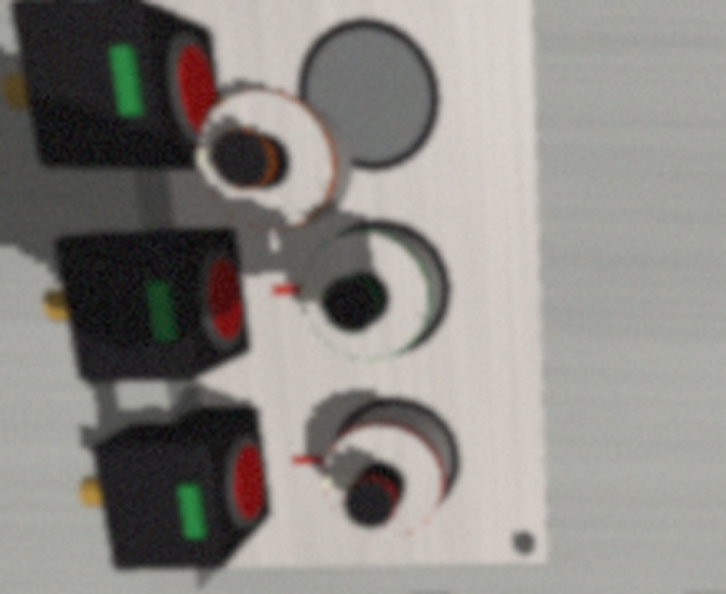

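```bash
cat > band.py <<'E'
from h import *
from scipy.optimize import least_squares
def band(im,cal,name,guess,z=.042):
    "im BGR; fit 24 mm circle at height z to band-coloured pixels"
    q=proj(cal,(*guess,z)).astype(int);x0,y0=q-34;p=im[y0:y0+68,x0:x0+68].astype(float);b,g,r=p[...,0],p[...,1],p[...,2]
    m=(g-r>8)&(g-b>5) if name=='green' else (r-b>22)&(r-g>8)
    yy,xx=np.nonzero(m);w=np.array([at_z(cal,(u+x0,v+y0),z)[:2]*1000 for u,v in zip(xx,yy)]);c=np.array(guess)*1000
    for tol in (9,5,3,3):
        k=abs(np.hypot(*(w-c).T)-24)<tol; c=least_squares(lambda c:np.hypot(*(w[k]-c).T)-24,c,loss='soft_l1').x
    a=np.degrees(np.arctan2(*(w[k]-c).T[::-1]));print(name,np.round(c,1),k.sum(),'arc',np.round(np.percentile(a,[5,50,95])))
E
python3 - <<'E'
from band import *
im=cv2.imread('pics/w10.png');cal=eyes.get_calibration('wrist')
band(im,cal,'green',(.544,-.298));band(im,cal,'red',(.6175,-.2935));band(im,cal,'orange',(.495,-.33))
f=lambda p,z:at_z(cal,(p[0]/3.3+84-.4,p[1]/3.3+52-.4),z)[:2]
print('spot0',f((369,94),.006))
for n,c,l in [('o',(270,157),(203,160)),('r',(385,478),(326,484))]:
    d=f(l,.042)-f(c,.042);print(n,f(c,.042),np.degrees(np.arctan2(d[1],d[0])))
E
```

```text
green [ 542.2 -296.8] 36 arc [ 44.  90. 176.]
red [ 615.8 -293.2] 96 arc [-157.   98.  166.]
orange [ 494.6 -331.9] 175 arc [-140.   77.  157.]
spot0 [ 0.46833347 -0.30115728]
o [ 0.49373709 -0.33035546] -85.82556583401892
r [ 0.61510475 -0.29240467] -82.21708819955975
```

```bash
python3 -m crank '{"linear":[[0,0,0],[0,0,0],[0,0,0],[0,0,0],[0,0,0]],"turn":[[0,0,0.98],[0,0,0.98],[0,0,0.98],[0,0,0.98],[0,0,0.98]],"hand":[40,40,40,40,40]}' >/dev/null
python3 -m crank '{"linear":[[0,0,0],[0,0,0],[0,0,0],[0,0,0],[0,0,0]],"turn":[[0,0,0.98],[0,0,0.98],[0,0,0.98],[0,0,0.98],[0,0,0.98]],"hand":[40,40,40,40,40]}' >/dev/null
python3 -m crank '{"linear":[[0,0,0],[0,0,0],[0,0,0],[0,0,0],[0,0,0]],"turn":[[0,0,0.98],[0,0,0.98],[0,0,0.98],[0,0,0.98],[0,0,0.98]],"hand":[40,40,40,40,40]}' >/dev/null
python3 -m crank '{"linear":[[0,0,0],[0,0,0],[0,0,0]],"turn":[[0,0,0],[0,0,0],[0,0,0]],"hand":[40,40,40]}' >/dev/null
python3 -c "
from h import *
st();go([.4962,-.331,.12],np.radians(93))"
```

```text
t 49.35 tcp [ 0.5772 -0.2188  0.2423] x [-0.065  0.998  0.002] z [-0.001  0.002 -1.   ] F [-0.  -0.  -0.6] w 0.469 ff 0.0 q [-0.47  0.26 -0.03  1.29  0.    1.04]
lin [-3.564 -2.931  4.075] turn [-0.012 -0.016  0.118]
```

```bash
python3 -m crank '{"linear":[[-0.8,-0.65,0.6],[-0.8,-0.65,0.6],[-0.8,-0.65,0.6],[-0.8,-0.65,0.6],[-0.36,-0.33,0.6]],"turn":[[0,0,0.12],[0,0,0],[0,0,0],[0,0,0],[0,0,0]],"hand":[40,40,40,40,40]}' >/dev/null
python3 -m crank '{"linear":[[0,0,0.5],[0,0,0.5],[0,0,0],[0,0,0],[0,0,0]],"turn":[[0,0,0],[0,0,0],[0,0,0],[0,0,0],[0,0,0]],"hand":[40,40,40,40,40]}' >/dev/null
python3 - <<'E'
from band import *
st();go([.4962,-.331,.0465],np.radians(93));im,cal=snap('wrist','w11');im=im[:,:,::-1].copy()
band(im,cal,'orange',(.496,-.331))
print([(np.round(d['position']),d['score'],at_z(cal,d['position'],.006)) for d in nets.tip_of('wrist','cart_orange')[:2]])
print(proj(cal,(.496,-.331,.042)))
E
```

```text
t 50.35 tcp [ 0.4962 -0.3298  0.1232] x [-0.052  0.999  0.001] z [ 0.     0.001 -1.   ] F [0.4 0.3 1.1] w 0.469 ff 0.0 q [-0.7   0.3  -0.23  1.04  0.    0.82]
lin [-4.100e-02 -1.000e-03  2.556e+00] turn [ 0.001 -0.005 -0.002] 
orange [ 494.9 -332.3] 313 arc [-140.   59.  150.]
[(array([257., 193.]), 0.87, array([ 0.49763506, -0.3358983 ,  0.006     ]))]
[255.47253324 200.08241802]
```

```bash
python3 -m crank '{"linear":[[-0.065,-0.02,0.3],[0,0,0.6],[0,0,0.6],[0,0,0.6],[0,0,0.43]],"turn":[[0,0,0],[0,0,0],[0,0,0],[0,0,0],[0,0,0]],"hand":[40,40,40,40,40]}' >/dev/null
python3 -m crank '{"linear":[[0,0,0],[0,0,0],[0,0,0]],"turn":[[0,0,0],[0,0,0],[0,0,0]],"hand":[40,40,40]}' >/dev/null
python3 -c "
from h import *
st();go([.4956,-.3318,.0455],np.radians(93))"
python3 -m crank '{"linear":[[0,0,0],[0,0,0],[0,0,0],[0,0,0],[0,0,0]],"turn":[[0,0,0],[0,0,0],[0,0,0],[0,0,0],[0,0,0]],"hand":[12,12,12,12,12]}' 60 >/dev/null
python3 -m crank '{"linear":[[0,0,0],[0,0,0],[0,0,0],[0,0,-0.2],[0,0,-0.4]],"turn":[[0,0,0],[0,0,0],[0,0,0],[0,0,0],[0,0,0]],"hand":[12,12,12,12,12]}' >/dev/null
python3 -m crank '{"linear":[[0,0,0],[0,0,0],[0,0,0]],"turn":[[0,0,0],[0,0,0],[0,0,0]],"hand":[12,12,12]}' |grep -A3 force
python3 -c "
from h import *
st();go([.470,-.3012,.0455],np.radians(92.5))"
```

```text
t 51.25 tcp [ 0.4951 -0.3325  0.0473] x [-0.051  0.999  0.   ] z [ 0.  0. -1.] F [-0.3  0.   0.3] w 0.47 ff 0.0 q [-0.7   0.38 -0.3   0.89  0.    0.82]
lin [0.022 0.017 0.061] turn [ 0.002 -0.003 -0.016] 
force: [-0.6, -0.0, -3.6]
gripper_width: 0.209
finger_force: 58.8
t 52.55 tcp [ 0.494  -0.3316  0.0639] x [-0.051  0.999  0.002] z [-0.002  0.002 -1.   ] F [-0.6 -0.  -3.6] w 0.209 ff 58.804306983947754 q [-0.7   0.36 -0.29  0.92  0.    0.82]
lin [ 1.05  -0.747  0.618] turn [-0.018 -0.021  0.067]
```

```bash
python3 -m crank '{"linear":[[0.3,-0.2,0],[0.4,-0.3,0],[0.35,-0.25,0],[0,0,0.2],[0,0,0.15]],"turn":[[-0.02,-0.02,0.06],[0,0,0],[0,0,0],[0,0,0],[0,0,0]],"hand":[12,12,12,12,12]}' >/dev/null
python3 -m crank '{"linear":[[0,0,0],[0,0,0],[0,0,0]],"turn":[[0,0,0],[0,0,0],[0,0,0]],"hand":[12,12,12]}' >/dev/null
python3 -c "
from h import *
st();go([.470,-.3013,.0473],np.radians(92.5))"
```

```text
t 53.35 tcp [ 0.471  -0.302   0.0539] x [-0.044  0.999 -0.001] z [ 0.001 -0.001 -1.   ] F [ 0.6  0.5 -3.2] w 0.208 ff 58.894747495651245 q [-0.69  0.32 -0.38  0.87  0.    0.84]
lin [ 0.024 -0.031  0.221] turn [0.013 0.008 0.005]
```

```bash
python3 -m crank '{"linear":[[0.02,-0.03,0.1],[0,0,0.1],[0,0,0.06],[0,0,0],[0,0,0]],"turn":[[0,0,0],[0,0,0],[0,0,0],[0,0,0],[0,0,0]],"hand":[12,12,12,12,12]}' |grep -A3 force
python3 -c "
from h import *
st();go([.470,-.3013,.0473],np.radians(92.5))"
python3 -m crank '{"linear":[[0,0,0],[0,0,0],[0,0,0],[0,0,-0.3],[0,0,-0.6]],"turn":[[0,0,0],[0,0,0],[0,0,0],[0,0,0],[0,0,0]],"hand":[40,40,40,40,40]}' >/dev/null
python3 -m crank '{"linear":[[0,0,-0.9],[0.5,0,-1],[1,0,-1],[0.5,0,-1],[0,0,-0.5]],"turn":[[0,0,0],[0,0,0],[0,0,0],[0,0,0],[0,0,0]],"hand":[40,40,40,40,40]}' >/dev/null
python3 -m crank '{"linear":[[0,0,0],[0,0,0],[0,0,0]],"turn":[[0,0,0],[0,0,0],[0,0,0]],"hand":[40,40,40]}' >/dev/null
python3 - <<'E'
from band import *
st();im,cal=snap('wrist','w12');im=im[:,:,::-1].copy()
for n,g in [('orange',(.470,-.301)),('green',(.5435,-.2975)),('red',(.617,-.2935))]:
  try: band(im,cal,n,g)
  except Exception as e: print(n,e)
  for l in ['cart_'+n,'cart_'+n+'_label']:
    print(l,[(np.round(d['position']).tolist(),round(d['score'],2),np.round(at_z(cal,d['position'],.021 if 'lab' in l else .006)[:2],4).tolist()) for d in nets.tip_of('wrist',l)[:2]])
print([proj(cal,p) for p in [(.47,-.301,.042),(.544,-.298,.042),(.618,-.294,.042)]])
E
```

```text
force: [-2.1, 2.5, 8.1]
gripper_width: 0.207
finger_force: 60.3
t 53.85 tcp [ 0.4698 -0.3011  0.0476] x [-0.044  0.999 -0.001] z [ 0.001 -0.001 -1.   ] F [-2.1  2.5  8.1] w 0.207 ff 60.27408957481384 q [-0.69  0.32 -0.39  0.86  0.    0.84]
lin [-0.007  0.008  0.009] turn [0.011 0.009 0.007] 
t 55.15 tcp [ 0.4659 -0.2406  0.2036] x [-0.044  0.999  0.001] z [-0.001  0.001 -1.   ] F [-0.1  0.2  0.3] w 0.472 ff 0.0 q [-0.6   0.12 -0.28  1.17  0.    0.93]
orange [ 469.6 -300.4] 141 arc [-84.  76. 149.]
cart_orange [([257.0, 215.0], 0.57, [0.4702, -0.3029])]
cart_orange_label [([255.0, 238.0], 0.62, [0.4681, -0.3288]), ([313.0, 214.0], 0.59, [0.5417, -0.2926])]
green [ 541.8 -296.8] 76 arc [ 60. 106. 164.]
cart_green [([308.0, 215.0], 0.78, [0.5393, -0.2994])]
cart_green_label [([256.0, 213.0], 0.74, [0.4688, -0.2933]), ([313.0, 235.0], 0.67, [0.5445, -0.3221])]
red [ 615.  -292.9] 140 arc [-156.  100.  167.]
cart_red [([369.0, 213.0], 0.77, [0.6202, -0.2928])]
cart_red_label [([368.0, 235.0], 0.8, [0.6176, -0.3192]), ([365.0, 214.0], 0.37, [0.6083, -0.2891])]
[array([257.11635294, 224.78484808]), array([317.65843974, 224.95456528]), array([378.36813262, 224.37287562])]
```

```bash
python3 -c "
import cv2
a=cv2.imread('pics/w12.png')[165:290,225:420];cv2.imwrite('pics/z12.png',cv2.resize(a,None,fx=4,fy=4,interpolation=cv2.INTER_CUBIC))"
```

View pics/z12.png

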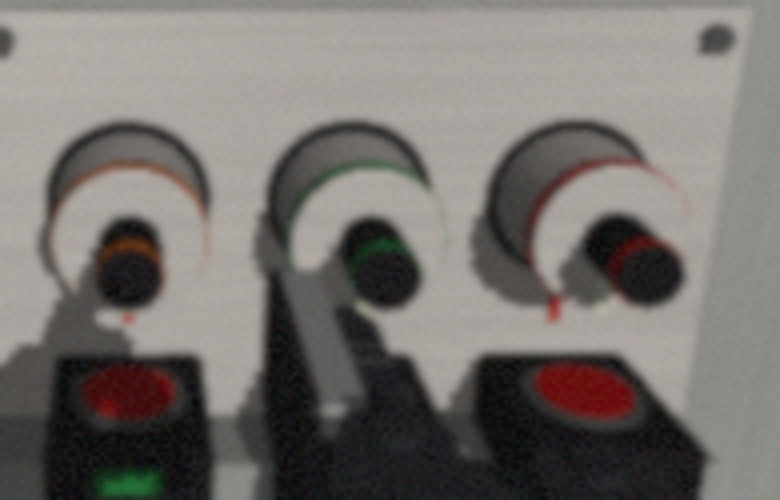

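Run:
```python
from h import *
P=[];C=[]
for c,(x,y) in dict(scene=(324,247),side=(176,212)).items():
    im=cv2.imread(f'pics/{c}0.png').astype(int);p=im[y-18:y+18,x-18:x+18];m=(p[...,1]>p[...,2]+15)&(p[...,1]>p[...,0]+10)
    yy,xx=np.nonzero(m);P.append((xx.mean()+x-18,yy.mean()+y-18));C.append(eyes.get_calibration(c));print(c,P[-1],len(xx))
X=tri(C,P);print(X,[proj(c,X) for c in C])
go([.70,.04,.2],np.radians(185))
```

```text
scene (np.float64(323.90972222222223), np.float64(248.49305555555554)) 144
side (np.float64(174.875), np.float64(212.9013157894737)) 152
[0.71027916 0.04374165 0.04913797] [array([324.09984567, 248.61030259]), array([175.07790928, 212.81855234])]
lin [9.009 8.189 0.149] turn [ 2.0000e-03 -2.0000e-03 -1.5412e+01]
```

```bash
python3 -m crank '{"linear":[[0,0,0],[0,0,0],[0,0,0],[0,0,0],[0,0,0]],"turn":[[0,0,-1],[0,0,-1],[0,0,-1],[0,0,-1],[0,0,-1]],"hand":[20,0,0,0,0]}' >/dev/null
python3 -m crank '{"linear":[[0,0,0],[0,0,0],[0,0,0],[0,0,0],[0,0,0]],"turn":[[0,0,-1],[0,0,-1],[0,0,-1],[0,0,-1],[0,0,-1]],"hand":[0,0,0,0,0]}' >/dev/null
python3 -m crank '{"linear":[[0,0,0],[0,0,0],[0,0,0],[0,0,0],[0,0,0]],"turn":[[0,0,-1],[0,0,-1],[0,0,-1],[0,0,-1],[0,0,-1]],"hand":[0,0,0,0,0]}' >/dev/null
python3 -m crank '{"linear":[[-0.8,0.8,0],[-0.85,0.85,0],[-0.9,0.87,0],[-0.9,0.87,0],[-0.9,0.87,0]],"turn":[[0,0,-0.4],[0,0,0],[0,0,0],[0,0,0],[0,0,0]],"hand":[0,0,0,0,0]}' >/dev/null
python3 -m crank '{"linear":[[-0.9,0.87,0],[-0.9,0.87,0],[-0.9,0.87,0],[-0.9,0.87,0],[-0.9,0.87,0]],"turn":[[0,0,0],[0,0,0],[0,0,0],[0,0,0],[0,0,0]],"hand":[0,0,0,0,0]}' >/dev/null
python3 -m crank '{"linear":[[0,0,0.5],[0,0,0.5],[0,0,0],[0,0,0],[0,0,0]],"turn":[[0,0,0],[0,0,0],[0,0,0],[0,0,0],[0,0,0]],"hand":[0,0,0,0,0]}' >/dev/null
python3 - <<'E'
from h import *
st();im,cal=snap('wrist','w13');p=im.astype(int)
q=proj(cal,(.710,.044,.05));print(q);x,y=q.astype(int)
s=p[y-25:y+25,x-25:x+25];m=(s[...,1]>s[...,0]+15)&(s[...,1]>s[...,2]+10);yy,xx=np.nonzero(m)
if len(xx): print(at_z(cal,(xx.mean()+x-25,yy.mean()+y-25),.048),len(xx))
print([(np.round(d['position']),d['score'],at_z(cal,d['position'],.048)) for d in nets.tip_of('wrist','start_top')[:2]])
go([.710,.044,.065],np.radians(185))
E
```

```text
t 58.5 tcp [0.7098 0.0374 0.1756] x [-0.996 -0.085 -0.001] z [ 0.001 -0.    -1.   ] F [ 0.9 -0.4 -0.3] w -0.003 ff 0.0 q [-0.04  0.46  0.11  1.22 -0.   -0.12]
[263.22832772 186.42148239]
[0.71199009 0.040453   0.048     ] 831
[(array([257., 190.]), 0.77, array([0.71474846, 0.0381748 , 0.048     ]))]
lin [-0.     0.213  3.705] turn [-0.006  0.022 -0.019]
```

```bash
python3 -m crank '{"linear":[[-0.06,0.11,0.6],[0,0,0.9],[0,0,0.9],[0,0,0.9],[0,0,0.5]],"turn":[[0,0.02,0],[0,0,0],[0,0,0],[0,0,0],[0,0,0]],"hand":[0,0,0,0,0]}' >/dev/null
python3 -m crank '{"linear":[[0,0,0],[0,0,0],[0,0,0],[0,0,0.1],[0,0,0.1]],"turn":[[0,0,0],[0,0,0],[0,0,0],[0,0,0],[0,0,0]],"hand":[0,0,0,0,0]}' |egrep 'pos|force'
python3 -m crank '{"linear":[[0,0,0.1],[0,0,0],[0,0,0]],"turn":[[0,0,0],[0,0,0],[0,0,0]],"hand":[0,0,0]}' |egrep 'pos|force'
python3 -m crank '{"linear":[[0,0,0.1],[0,0,0],[0,0,0]],"turn":[[0,0,0],[0,0,0],[0,0,0]],"hand":[0,0,0]}' |egrep 'pos|force'
python3 -m crank '{"linear":[[0,0,0.1],[0,0,0],[0,0,0]],"turn":[[0,0,0],[0,0,0],[0,0,0]],"hand":[0,0,0]}' |egrep 'pos|force'
python3 -m crank '{"linear":[[0,0,0.1],[0,0,0],[0,0,0]],"turn":[[0,0,0],[0,0,0],[0,0,0]],"hand":[0,0,0]}' |egrep 'pos|force'
```

```text
eef_pos: [0.7126, 0.0418, 0.0565]
force: [0.3, 0.2, 0.2]
finger_force: 0.0
eef_pos: [0.712, 0.0418, 0.0527]
force: [1.4, 0.5, 2.3]
finger_force: 1.1
eef_pos: [0.7121, 0.0418, 0.0496]
force: [0.9, -0.0, 4.2]
finger_force: 2.0
eef_pos: [0.7121, 0.0418, 0.048]
force: [-1.7, -0.2, 10.4]
finger_force: 5.3
eef_pos: [0.7122, 0.0418, 0.0478]
force: [-6.1, 0.5, 21.7]
finger_force: 10.9
```

```bash
python3 -m crank '{"linear":[[0,0,-0.5],[0,0,-1],[0,0,-1],[0,0,-1],[0,0,-0.5]],"turn":[[0,0,0],[0,0,0],[0,0,0],[0,0,0],[0,0,0]],"hand":[0,0,0,20,40]}' 90 >/dev/null
python3 -m crank '{"linear":[[0.8,-0.54,0],[0.8,-0.54,0],[0.85,-0.55,0],[0.85,-0.55,0],[0.85,-0.55,0]],"turn":[[0,0,0],[0,0,0],[0,0,0],[0,0,0],[0,0,0]],"hand":[40,40,40,40,40]}' >/dev/null
python3 -m crank '{"linear":[[0.8,-0.54,0],[0.8,-0.54,0],[0.8,-0.54,0],[0,0,0],[0,0,0]],"turn":[[0,0,0],[0,0,0],[0,0,0],[0,0,0],[0,0,0]],"hand":[40,40,40,40,40]}' >/dev/null
python3 -m crank '{"linear":[[0,0,0],[0,0,0]],"turn":[[0,0,0],[0,0,0]],"hand":[40,40]}' >/dev/null
cat > lid.py <<'E'
from h import *
st();im,cal=snap('wrist','w14');im=im[:,:,::-1].astype(int)
b,g,r=im[...,0],im[...,1],im[...,2];m=((b>r+50)&(b>g+30)).astype(np.uint8)
for k in range(1):
    n,l,s,_=cv2.connectedComponentsWithStats(m);k=1+s[1:,4].argmax();print('blue bbox',s[k])
    c=max(cv2.findContours((l==k).astype(np.uint8),0,1)[0],key=len)[:,0]
    w=np.array([at_z(cal,p,.008)[:2]*1000 for p in c],np.float32);print(cv2.minAreaRect(w))
print([(np.round(d['position']),round(d['score'],2),at_z(cal,d['position'],.003)) for d in nets.tip_of('wrist','lid')[:2]])
go([.5269,-.1058,.0126],np.radians(185))
E
python3 lid.py
```

```text
t 62.5 tcp [ 0.5277 -0.1046  0.1631] x [-0.996 -0.087  0.001] z [-0.001 -0.    -1.   ] F [0.4 1.3 0.9] w 0.467 ff 0.0 q [-0.32  0.17 -0.31  1.09 -0.   -0.4 ]
blue bbox [  231   112   183   126 19993]
((521.7822265625, -35.03076171875), (145.60462951660156, 194.41305541992188), 4.978002548217773)
[(array([315., 178.]), 0.77, array([ 0.52196724, -0.03802937,  0.003     ]))]
lin [ 0.023 -0.036  5.022] turn [-0.003 -0.012  0.   ]
```

```bash
python3 -m crank '{"linear":[[0.02,-0.04,0.9],[0,0,0.9],[0,0,0.9],[0,0,0.9],[0,0,0.7]],"turn":[[0,-0.01,0],[0,0,0],[0,0,0],[0,0,0],[0,0,0]],"hand":[40,40,40,40,40]}' >/dev/null
python3 -m crank '{"linear":[[0,0,0.5],[0,0,0.2],[0,0,0],[0,0,0],[0,0,0]],"turn":[[0,0,0],[0,0,0],[0,0,0],[0,0,0],[0,0,0]],"hand":[40,40,40,40,40]}' |grep -A3 force
python3 -c "
from h import *
st();go([.5269,-.1058,.0126],np.radians(185))"
```

```text
force: [-0.2, -0.3, 0.0]
gripper_width: 0.47
finger_force: 0.0
t 63.6 tcp [ 0.5277 -0.1067  0.0145] x [-0.996 -0.086 -0.002] z [ 0.002 -0.001 -1.   ] F [-0.2 -0.3  0. ] w 0.47 ff 0.0 q [-0.32  0.33 -0.46  0.77 -0.   -0.41]
lin [0.025 0.032 0.064] turn [-0.013  0.018 -0.008]
```

```bash
python3 -m crank '{"linear":[[0.02,0.03,0.05],[0,0,0],[0,0,0],[0,0,0],[0,0,0]],"turn":[[-0.01,0.02,0],[0,0,0],[0,0,0],[0,0,0],[0,0,0]],"hand":[40,40,40,5,5]}' 110 >/dev/null
python3 -m crank '{"linear":[[0,0,0],[0,0,0],[0,0,0],[0,0,0],[0,0,0]],"turn":[[0,0,0],[0,0,0],[0,0,0],[0,0,0],[0,0,0]],"hand":[5,5,5,5,5]}' >/dev/null
python3 -c "
from h import *
st();go([.5269,-.1058,.0126],np.radians(185))"
python3 -m crank '{"linear":[[0,0,0],[0,0,0],[0,0,-0.2],[0,0,-0.4],[0,0,-0.6]],"turn":[[0,0,0],[0,0,0],[0,0,0],[0,0,0],[0,0,0]],"hand":[5,5,5,5,5]}' >/dev/null
python3 -m crank '{"linear":[[0,0,-0.7],[0,0,-0.7],[0,0,-0.3],[0,0,0],[0,0,0]],"turn":[[0,0,0],[0,0,0],[0,0,0],[0,0,0],[0,0,0]],"hand":[5,5,5,5,5]}' |grep -A3 force
python3 -c "
from h import *
st();go([.5519,-.0035,.0995],np.radians(184.7))"
```

```text
t 64.6 tcp [ 0.5259 -0.1057  0.0123] x [-0.996 -0.086  0.002] z [-0.002  0.    -1.   ] F [-1.8 -0.1  5.4] w 0.118 ff 108.01440238952637 q [-0.32  0.34 -0.46  0.77 -0.   -0.4 ]
lin [-0.032 -0.005 -0.011] turn [ 0.002 -0.022 -0.009] 
force: [0.6, 0.4, -2.5]
gripper_width: 0.114
finger_force: 107.5
t 65.6 tcp [ 0.5256 -0.1054  0.0984] x [-0.996 -0.086  0.003] z [-0.003  0.001 -1.   ] F [ 0.6  0.4 -2.5] w 0.114 ff 107.51475691795349 q [-0.32  0.23 -0.39  0.96 -0.   -0.4 ]
lin [-1.166  3.31  -0.038] turn [ 0.009 -0.029  0.04 ]
```

```bash
python3 -m crank '{"linear":[[-0.25,0.6,0],[-0.3,0.7,0],[-0.3,0.7,0],[-0.2,0.6,0],[-0.08,0.36,-0.03]],"turn":[[0,-0.03,0.04],[0,0,0],[0,0,0],[0,0,0],[0,0,0]],"hand":[5,5,5,5,5]}' >/dev/null
python3 -m crank '{"linear":[[0,0,0],[0,0,0],[0,0,0],[0,0,0]],"turn":[[0,0,0],[0,0,0],[0,0,0],[0,0,0]],"hand":[5,5,5,5]}' |grep -A3 force
python3 - <<'E'
from h import *
st();go([.5509,-.0035,.099],np.radians(184.7));im,cal=snap('wrist','w15');im=im[:,:,::-1].astype(int)
b,g,r=im[...,0],im[...,1],im[...,2];m=((b>r+50)&(b>g+30)).astype(np.uint8)
n,l,s,_=cv2.connectedComponentsWithStats(m);k=1+s[1:,4].argmax();print('blue bbox',s[k])
c=max(cv2.findContours((l==k).astype(np.uint8),0,1)[0],key=len)[:,0]
w=np.array([at_z(cal,p,.094)[:2]*1000 for p in c],np.float32);print(cv2.minAreaRect(w))
a=im[60:300,200:500];cv2.imwrite('pics/z15.png',cv2.resize(a.astype(np.uint8),None,fx=2.5,fy=2.5,interpolation=cv2.INTER_CUBIC))
E
```

```text
force: [-0.8, -0.1, -3.8]
gripper_width: 0.113
finger_force: 107.8
t 66.5 tcp [ 0.5523 -0.0151  0.0998] x [-0.997 -0.081 -0.001] z [ 0.001  0.    -1.   ] F [-0.8 -0.1 -3.8] w 0.113 ff 107.8304135799408 q [-0.14  0.25 -0.35  0.96  0.   -0.23]
lin [0.015 0.388 0.027] turn [ 0.003  0.005 -0.01 ] 
blue bbox [  209   120   303   220 48630]
((549.5789794921875, 56.781768798828125), (147.041015625, 196.25973510742188), 4.5229997634887695)
```

```bash
python3 -m crank '{"linear":[[0,0.2,0.02],[0,0.2,0],[0,0.2,0],[0,0,0],[0,0,0]],"turn":[[0,0,0],[0,0,0],[0,0,0],[0,0,0],[0,0,0]],"hand":[5,5,5,5,5]}' |egrep 'pos|force'
python3 -m crank '{"linear":[[0,0.2,0],[0,0.2,0],[0,0.2,0],[0,0,0],[0,0,0]],"turn":[[0,0,0],[0,0,0],[0,0,0],[0,0,0],[0,0,0]],"hand":[5,5,5,5,5]}' |egrep 'pos|force'
python3 -c "
from h import *
go([.5343-.001,.2118,.099],np.radians(184.7))"
python3 - <<'E'
from h import *
im,cal=snap('side','s15');im=im[:,:,::-1].astype(int)
b,g,r=im[...,0],im[...,1],im[...,2]
gray=im.mean(2)
for row in range(258,300,6):
    print(row,[ (c,'B' if b[row,c]>r[row,c]+50 else 'W' if gray[row,c]>130 else '.') for c in ()],''.join('B' if b[row,c]>r[row,c]+50 else 'Y' if r[row,c]>b[row,c]+60 else 'W' if gray[row,c]>140 else '.' for c in range(200,300)))
E
```

```text
eef_pos: [0.551, 0.004, 0.0993]
force: [0.1, -0.6, -2.5]
finger_force: 107.8
eef_pos: [0.5495, 0.0218, 0.0993]
force: [-0.5, -0.4, -3.0]
finger_force: 107.8
lin [0.016 6.356 0.012] turn [0.004 0.007 0.006] 
258 [] WWWWWWWWWWWW.YYYYYYYYYYYYYYYYYYYYYYYYYYYYYYYY....................................WWWWWWW....WWWWWWWW
264 [] WWWWWWWWWWWW.....................................................................WWWWWWWW...WWWWWWWW
270 [] WWWWWWWWWWWW......................................................................WWWWWWW....WWWWWWW
276 [] WWWWWWWWWWWW.......................................................................WWWWWWW.....WWWWW
282 [] WWWWWWWWWWW........................................................................WWWWWWWW....WWWWW
288 [] WWWWWWWWWWW.........................................................................WWWWWWWW....WWWW
294 [] WWWWWWWWWWW..........................................................................WWWWWWW....WWWW
```

```bash
python3 -m crank '{"linear":[[0,0.2,0],[0,0.3,0],[0,0.3,0],[0,0.3,0],[0,0,0]],"turn":[[0,0,0],[0,0,0],[0,0,0],[0,0,0],[0,0,0]],"hand":[5,5,5,5,5]}' |egrep 'pos|force'
python3 -c "
from h import *
st();go([.5343-.001,.2118,.099],np.radians(184.7))"
python3 - <<'E'
from h import *
im,cal=snap('side','s16');im=im[:,:,::-1].astype(int)
b,g,r=im[...,0],im[...,1],im[...,2]
gray=im.mean(2)
for row in range(246,290,4):
    print(row,''.join('B' if b[row,c]>r[row,c]+50 else 'Y' if r[row,c]>b[row,c]+60 else 'W' if gray[row,c]>140 else '.' for c in range(200,300)))
E
```

```text
eef_pos: [0.5465, 0.0559, 0.0993]
force: [-0.6, -0.0, -3.2]
finger_force: 107.9
t 68.1 tcp [0.5465 0.0559 0.0993] x [-0.996 -0.084 -0.001] z [ 0.001  0.001 -1.   ] F [-0.6 -0.  -3.2] w 0.114 ff 107.88217663764954 q [-0.02  0.25 -0.36  0.96  0.   -0.1 ]
lin [4.000e-03 5.216e+00 1.400e-02] turn [0.01  0.006 0.018] 
246 WWWWWWWWWWBBBBBBBBBBBBBBBBBBBBBBBBBBBBBBBBBBBBBBBBBBBBBBBBBBBBBBBBBBBBBBBBBBBBBBWWWWWW.WWWWWWWWWWWWW
250 WWWWWWWWWWWWWBBBBBBBBBBBBBBBBBBBBBBBBBBBBBBBBBBBBBBBBBBBBBBBBBBBBBBBBBBBBBBBBBBBWWWWWWWWWWWWWWWWWWWW
254 WWWWWWWWWWWWWBBBBBBBBBBBBBBBBBBBBBBBBBBBBBBBBBBBBBBBBBBBBBBBBBBBBBBBBBBBBBBBBBBB.WWWWWW.WWWWWWWWWWWW
258 WWWWWWWWWWWW.BBBBBBBBBBBBBBBBBBBBBBBBBBBBBBBBBBBBBBBBBBBBBBBBBBBBBBBBBBBBBBBBBBBBWWWWWWW....WWWWWWWW
262 WWWWWWWWWWWW.BBBBBBBBBBBBBBBBBBBBBBBBBBBBBBBBBBBBBBBBBBBBBBBBBBBBBBBBBBBBBBBBBBBBWWWWWWW.....WWWWWWW
266 WWWWWWWWWWWW.BBBBBBBBBBBBBBBBBBBBBBBBBBBBBBBBBBBBBBBBBBBBBBBBBBBBBBBBBBBBBBBBBBBB.WWWWWWW....WWWWWWW
270 WWWWWWWWWWWW..BBBBBBBBBBB.........................................................WWWWWWW....WWWWWWW
274 WWWWWWWWWWWW......................................................................WWWWWWWW....WWWWWW
278 WWWWWWWWWWWW.......................................................................WWWWWWW....WWWWWW
282 WWWWWWWWWWW........................................................................WWWWWWWW....WWWWW
286 WWWWWWWWWWW.........................................................................WWWWWWW.....WWWW
```

```bash
python3 -m crank '{"linear":[[0,0.4,0],[0,0.4,0],[0,0.4,0],[0,0.4,0],[0,0.4,0]],"turn":[[0,0,0.01],[0,0,0],[0,0,0],[0,0,0],[0,0,0]],"hand":[5,5,5,5,5]}' |egrep 'pos|force'
python3 -m crank '{"linear":[[0,0.4,0],[0,0.4,0],[0,0.4,0],[0,0.4,0],[0,0.4,0]],"turn":[[0,0,0],[0,0,0],[0,0,0],[0,0,0],[0,0,0]],"hand":[5,5,5,5,5]}' |egrep 'pos|force'
python3 -m crank '{"linear":[[0,0.4,0],[0,0.3,0],[0,0.2,0],[0,0,0],[0,0,0]],"turn":[[0,0,0],[0,0,0],[0,0,0],[0,0,0],[0,0,0]],"hand":[5,5,5,5,5]}' |egrep 'pos|force'
python3 -c "
from h import *
st();go([.5343-.001,.2118,.099],np.radians(184.7))"
```

```text
eef_pos: [0.5418, 0.1155, 0.0994]
force: [0.1, 0.7, -2.5]
finger_force: 107.8
eef_pos: [0.537, 0.1751, 0.0994]
force: [-0.1, -0.6, -2.7]
finger_force: 107.8
eef_pos: [0.5349, 0.2009, 0.0994]
force: [-1.0, 0.6, -2.4]
finger_force: 108.0
t 69.65 tcp [0.5349 0.2009 0.0994] x [-0.997 -0.081 -0.001] z [ 0.001  0.    -1.   ] F [-1.   0.6 -2.4] w 0.115 ff 107.95540809631348 q [ 0.25  0.28 -0.31  0.97  0.    0.16]
lin [0.024 0.368 0.013] turn [ 0.002  0.007 -0.009]
```

```bash
python3 -m crank '{"linear":[[0,0.15,0],[0,0.13,0],[0.02,0.1,0],[0,0,0],[0,0,0]],"turn":[[0,0,0],[0,0,0],[0,0,0],[0,0,0],[0,0,0]],"hand":[5,5,5,5,5]}' |egrep 'pos|force'
python3 -m crank '{"linear":[[0,0,0.12],[0,0,0.12],[0,0,0.08],[0,0,0],[0,0,0]],"turn":[[0,0,0],[0,0,0],[0,0,0],[0,0,0],[0,0,0]],"hand":[5,5,5,5,5]}' |egrep 'pos|force'
```

```text
eef_pos: [0.5334, 0.2123, 0.0994]
force: [0.7, 0.3, -2.8]
finger_force: 108.0
eef_pos: [0.5333, 0.2122, 0.0896]
force: [0.4, -0.4, -2.6]
finger_force: 107.9
```

```bash
python3 -m crank '{"linear":[[0,0,0.04],[0,0,0.03],[0,0,0],[0,0,0],[0,0,0]],"turn":[[0,0,0],[0,0,0],[0,0,0],[0,0,0],[0,0,0]],"hand":[5,5,5,5,5]}' |egrep 'pos|force'
python3 -m crank '{"linear":[[0,0,0],[0,0,0],[0,0,0],[0,0,-0.3],[0,0,-0.8]],"turn":[[0,0,0],[0,0,0],[0,0,0],[0,0,0],[0,0,0]],"hand":[40,40,40,40,40]}' 60 |egrep 'pos|force'
python3 -m crank '{"linear":[[0,0,-1],[0,0,-1],[0,0,-1],[0,0,-0.5],[0,0,0]],"turn":[[0,0,0],[0,0,0],[0,0,0],[0,0,0],[0,0,0]],"hand":[40,40,40,40,40]}' |egrep 'pos|force'
python3 -m crank '{"linear":[[0,-0.8,-0.5],[0,-1,-0.5],[0,-1,0],[0,0,0],[0,0,0]],"turn":[[0,0,0],[0,0,0],[0,0,0],[0,0,0],[0,0,0]],"hand":[40,40,40,40,40]}' |egrep 'pos|force'
python3 - <<'E'
from h import *
st();im,cal=snap('wrist','w17');a=im[60:330,150:512,::-1];cs=eyes.get_calibration('scene')
i2,c2=snap('scene','sc17')
b=i2[205:345,70:230,::-1]
A=cv2.resize(a,(520,388));B=cv2.resize(b,(280,245));o=np.zeros((388,800,3),np.uint8);o[:,:520]=A;o[:245,520:]=B
cv2.imwrite('pics/fin.png',o)
for n in['orange','green','red']:
    for l,z in(('cart_'+n,.006),('cart_'+n+'_label',.021)):print(l,[(round(d['score'],2),np.round(at_z(c2,d['position'],z)[:2],3).tolist()) for d in nets.tip_of('scene',l)[:1]])
E
```

```text
eef_pos: [0.5335, 0.2123, 0.0878]
force: [0.9, 0.5, -2.2]
finger_force: 107.9
eef_pos: [0.5314, 0.2118, 0.1194]
force: [0.2, -0.7, -0.6]
finger_force: 0.0
eef_pos: [0.5356, 0.2129, 0.2299]
force: [0.6, 0.3, -0.8]
finger_force: 0.0
eef_pos: [0.5395, 0.1281, 0.2547]
force: [-0.6, 0.8, -0.8]
finger_force: 0.0
t 72.65 tcp [0.5395 0.1281 0.2547] x [-0.997 -0.08   0.001] z [-0.001  0.001 -1.   ] F [-0.6  0.8 -0.8] w 0.467 ff 0.0 q [ 0.12  0.14 -0.15  1.29  0.    0.04]
cart_orange [(0.85, [0.47, -0.303])]
cart_orange_label [(0.8, [0.473, -0.322])]
cart_green [(0.96, [0.541, -0.297])]
cart_green_label [(0.71, [0.549, -0.324])]
cart_red [(0.83, [0.608, -0.295])]
cart_red_label [(0.88, [0.623, -0.317])]
```

View pics/fin.png

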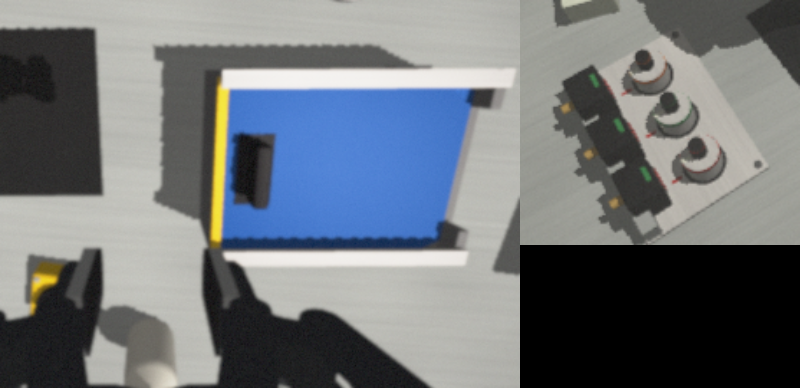

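```bash
python3 -c "
from h import *
print(job.sign_off())"
```

```text
the job is handed in; nothing more can be done
None
```

I handed the job in at about 73 s: all three cartridges stand on their reader spots with labels facing the heads, the start button was pressed to its stop, and the case is closed with the lid down behind the lip. The orange cartridge was knocked aside during the run, so I reset it on its spot before pressing start.

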